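Open the drying enclosure to its mark and load the flask rack

TASK

Push the sash of the bench enclosure up from under its pull rail until the sash's bottom edge is level with the pointer on the post, without running well past it, and leave it there. Then slide the rack of flasks along the bench in under the raised sash until the whole rack is behind it, flasks still standing. Work gently (never lean on the sash, enclosure or rack with more than about 2 kg), do not lift the rack, and leave the other things where they are.

Things in the scene. Friction and masses are not known exactly. Their poses are not given: they have to be found in the camera images.
- hood: a fixed, open-backed bench enclosure: aluminium posts (40 x 32 mm, 480 high) centred 218 mm left and right, clear side panels, a rear kerb 35 mm high with its near face at x = 184 mm; no floor of its own; 420 mm clear width. Origin on the bench midway between the posts in the plane of the sash; x points into the enclosure (away from the robot), y left, z up.
- sash_edge (a point): middle of the bottom edge of the sash, the clear pane in an aluminium frame (396 mm wide, 250 high, 12 thick) that slides straight up and down between the posts. At the start the edge is 75 to 105 mm above the bench; it can go up to 265 mm. This point moves with the sash, not with the pull rail.
- rail_mid (a point): middle of the centre line of the steel pull rail along the sash's front: a round level bar, 24 mm in diameter, 350 mm long, parallel to the sash, its centre line 26 mm in front of the sash plane and, at rest, 14 mm above the sash's bottom edge; the slot between rail and sash is filled.
- mark (a point): height mark: the level of the black pointer clipped on the left post, with 3 mm thick tongues, one on the post's front pointing toward the sash and one pointing outward. The point lies on the post's centre line (218 mm left of the enclosure's origin) at the tongues' mid-height, 185 to 225 mm above the bench.
- rack_mid (a point): centre (half-way up) of the loose cream plastic drying rack, a box with flat upright walls and a grid top, 110 mm deep (its x), 175 wide (its y), 55 high, about 0.6 kg with its flasks, standing on the bench before the left or the right half of the enclosure, roughly square to it (within 0.1 rad).
- rack_fl (a point): left end of the rack's near wall (the wall toward the robot), on its outer face, 30 mm above the rack's underside
- rack_fr (a point): right end of the rack's near wall, on its outer face, 30 mm above the rack's underside
- sash: the sash as a whole, origin at its bottom edge's middle. Counterbalanced: it stays where it is left. Raising it takes a steady 3 to 9 N, different each time. Its pull rail is sprung: pushed up, the rail first gives upward against the sash, about 2.9 mm per newton (end of give at 32 mm), until the sash moves; it springs back when let go.
- flask0_c (a point): centre of a clear glass flask standing neck down, loosely, in the rack's far right hole; 136 mm tall, bulb 52 mm wide, its highest point 141 mm above the bench; z up along its axis
- flask1_c (a point): centre of a clear glass flask standing neck down, loosely, in the rack's far left hole; 136 mm tall, bulb 52 mm wide, its highest point 141 mm above the bench; z up along its axis
- flask2_c (a point): centre of a clear glass flask standing neck down, loosely, in the rack's far middle hole; 136 mm tall, bulb 52 mm wide, its highest point 141 mm above the bench; z up along its axis
- dish: a flat covered glass dish lying on the bench in front of the enclosure, 90 mm diameter, 18 mm high; loose, origin under its centre
- beaker: an empty glass beaker, 80 mm diameter, 100 mm high, left of the enclosure; loose, origin under its centre
- reagent: an amber bottle with a black cap, 72 mm diameter, 160 mm high, right of the enclosure; loose, origin under its centre
- jar: a white lidded jar, 70 mm diameter, 90 mm high, right of the enclosure; loose, origin under its centre

How it is judged:
On the way, in this order (a step that is already met when the one before it is completed fails the run):
1. the sash's bottom edge is within 7 mm of the pointer's height and the robot has let go of the sash (z of sash_edge in the frame of mark between -0.007 and 0.007 m and linear speed of sash below 0.01 m/s and contact force between anything else and sash below 0.5 N), for 0.2 s.
2. the rack's whole near wall is behind the sash plane (x of each of rack_fl, rack_fr in the frame of hood above 0.003 m and height (world z) of rack_mid below 0.035 m), for 0.2 s.
At the end, for the whole second after the job is handed in: The sash rests with its bottom edge within 7 mm of the pointer's height; the rack stands on the bench with both ends of its near wall at least 3 mm behind the sash plane; the three flasks stand in it within 0.25 rad of upright; all released (all of step 2 and z of sash_edge in the frame of mark between -0.007 and 0.007 m and angle between each of flask0_c, flask1_c, flask2_c's own z axis and vertical below 0.25 rad and linear speed of sash below 0.01 m/s); the robot touches nothing.
It fails at once if the sash is raised more than 20 mm above the pointer (z of sash_edge in the frame of mark above 0.02 m).
It fails at once if more than 20 N on the enclosure, its sash or its rail (contact force between anything else and hood above 20 N).
It fails at once if more than 20 N between the robot and the rack (contact force between any of the fingers, the arm and rack above 20 N).
It fails at once if the rack is lifted more than 15 mm or a flask topples (height (world z) of rack_mid above 0.0425 m or angle between any of flask0_c, flask1_c, flask2_c's own z axis and vertical above 0.4 rad).
It fails at once if another thing is displaced by more than 20 mm (distance of any of dish, beaker, reagent, jar from where it was at the start of the episode above 0.02 m).
It also fails if it takes over 72 s, if anything falls off the work surface, if the arm or the gripper's body presses on something with over 40 N, if the wrist force passes 120 N, or if a joint passes its speed limit or range.

ROBOT

A 6-joint arm with a two-finger parallel gripper is mounted at the origin on the work surface. World frame = base frame: x ahead of the robot, y to its left, z up, the work surface at z = 0. Lengths are in m, angles in rad, forces in N, time in s.
With the tool pointing down it reaches from about 0.3 to 0.775 m from the base axis. Payload 14.6 kg.
Tool frame: the origin (TCP) lies midway between the tips of the shut fingers; the grasp point (between the pads) lies 19 mm behind it; z points along the fingers, y is the direction in which the jaws open and shut (so a half turn about z gives the same grasp; the last joint's range is limited). The gripper opens to 94 mm and grips with 3 to 60 N. Pads are 16 mm wide; open, the fingers measure 119 mm over their backs; the gripper's body (75 mm by 177 mm) begins 78 mm behind the grasp point.
Start: joints at [-1.352, 0.3, 1.521, -0, 1.321, -0.067], TCP at [0.155, -0.528, 0.205] pointing down, gripper open.
Joint ranges: [-3.03, 3.03], [-0.79, 2.21], [0.23, 2.52], [-1.04, 4.18], [0, 3.07], [-2.55, 2.55]. Speed limits (rad/s): [2.22, 2.22, 2.57, 3.14, 3.14, 3.14].

INTERFACE

Orientations are given as [roll, pitch, yaw] about the fixed x, y, z axes, in that order (R = Rz(yaw) Ry(pitch) Rx(roll)).
In Python, from station import readout, imaging, job gives the robot as it stands.
- The arm moves only by the tool arm_command, never from a script. Its argument "increments" is a list of rows, each an object with "gripper": the opening, from 0 (shut) to 1 (fully open); "slide": the shift along the world's x, y, z in m, a list of three; "yaw": the turn about the world's z in rad. A call has 1 to 8 rows; each row is the pose to reach, as a shift and turn from the pose commanded when the call began; what a row does not reach only later rows make up. A row lasts 1/8 s, in which the tool goes at most 62.5 mm and 10.7 degrees, less where a joint would pass 70% of its speed; a pose out of reach is approached as far as the arm can. A call with a gripper value outside its range is refused whole. The fingers move at their own pace and stop on an object; "grip_force" is the grip in N (left out, the last holds). Time passes only in rows, so rows that repeat a pose let the fingers close. It gives the time, the measured TCP pose, the force and the opening at its end, in the units of the state.
- readout.get_obs(): the state, without advancing time (a new reading comes with each control period).
- imaging.camera(name): name is "side" or "top"; returns a dict with "color" (480x640x3 uint8, red, green, blue), "mtx" (3x3 intrinsics, pixels), "D" ([k1, k2, p1, p2, k3] as OpenCV has them; the pictures are not rectified), "rvec" (rotation vector, rad) and "tvec" (3), from world to camera coordinates, as OpenCV has them. Camera axes: x right, y down, z forward; pixel columns grow to the right and rows downward; lengths in m; the calibration is good to about 2 mm. A picture is of the moment at which its call begins. There is no depth.
- job.hand_in(): hands the job in, once; it reports no verdict.
The state is a dict: "time_s": time; "qpos": joint angles; "joint_vel": joint speeds; "tau": joint torques, N m; "ee_pos": TCP position; "eef_rot": TCP orientation; "force": force on the tool from outside, world axes, zero at the start; "moment": the same for the moment, N m; "grip_width": finger opening in m.
Only numpy, scipy, OpenCV 4.12 (cv2) and the standard library are available. Lean on these libraries where they do the work, as an engineer would, in place of code of your own. Each camera call takes 0.05 s, during which the arm holds its last target. There are 200 camera calls.

## Working session

There is one attempt and no reset: what is moved stays moved. The work goes in short steps, Python scripts to look and compute and a tool call to move; the robot and the scene stay as the last step left them, time stands still between calls to the robot, and variables do not carry over. Pictures are saved under pics/ and viewed, about 8 in all and at most 12, crops included, and the job is handed in when it is done.

Besides the shell and the picture viewer there is one more tool, called after ">>>" as name(argument=value, ...), one argument or row to a line, values as JSON. arm_command: Moves the arm, as the interface text tells. Its arguments: {"type":"object","properties":{"increments":{"type":"array","items":{"type":"object","properties":{"gripper":{"type":"number"},"slide":{"type":"array","items":{"type":"number"}},"yaw":{"type":"number"}}}},"grip_force":{"type":"number"}},"required":["increments"]}

```bash
mkdir -p pics; ls
cat > h.py <<'E'
import numpy as np,cv2
from station import readout,imaging,job
def cam(n,save=None):
    c=imaging.camera(n)
    if save: cv2.imwrite('pics/'+save,c['color'][:,:,::-1])
    return c
def ray(c,uv):
    R=cv2.Rodrigues(np.array(c['rvec'],float))[0];t=np.array(c['tvec'],float).ravel()
    p=cv2.undistortPoints(np.array([[uv]],float),np.array(c['mtx'],float),np.array(c['D'],float)).ravel()
    d=R.T@np.array([p[0],p[1],1]);return -R.T@t,d/np.linalg.norm(d)
def onplane(c,uv,v,ax=2):
    o,d=ray(c,uv);return o+d*(v-o[ax])/d[ax]
def proj(c,P):
    return cv2.projectPoints(np.array(P,float).reshape(-1,1,3),np.array(c['rvec'],float),np.array(c['tvec'],float),np.array(c['mtx'],float),np.array(c['D'],float))[0].reshape(-1,2)
E
python3 - <<'E'
from h import *
for n in('side','top'):
    c=cam(n,n+'0.png');o,d=ray(c,(320,240));print(n,o.round(3),d.round(3),c['mtx'][0][0])
print(readout.get_obs())
E
```

```text
pics
side [0.163 0.717 0.919] [ 0.321 -0.689 -0.65 ] 461.0200504885642
top [ 0.194 -0.044  1.792] [ 0.202  0.001 -0.979] 593.1351206480213
{'time_s': 0.1, 'qpos': array([-1.35158289e+00,  3.00387807e-01,  1.52152462e+00,  2.62048181e-05,
        1.32070684e+00, -6.65839681e-02]), 'joint_vel': array([ 0.00174074, -0.00197074, -0.00161768, -0.00014593,  0.00025436,
       -0.00040225]), 'tau': array([ 1.63886365e-03, -5.32636642e+01, -3.53280473e+01,  7.09598651e-02,
        2.34492804e-02, -6.31534726e-05]), 'ee_pos': array([ 0.15501749, -0.52745258,  0.2049559 ]), 'eef_rot': array([-3.14057000e+00, -9.36324412e-05,  2.85790857e-01]), 'force': array([0.27736233, 0.49698739, 0.05725315]), 'moment': array([-0.06322737, -0.04915629,  0.01378983]), 'grip_width': 0.09416032747189831}
```

View pics/side0.png

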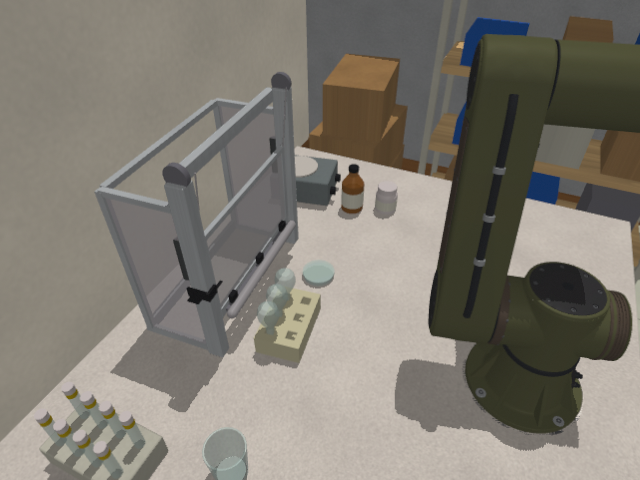

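View pics/top0.png

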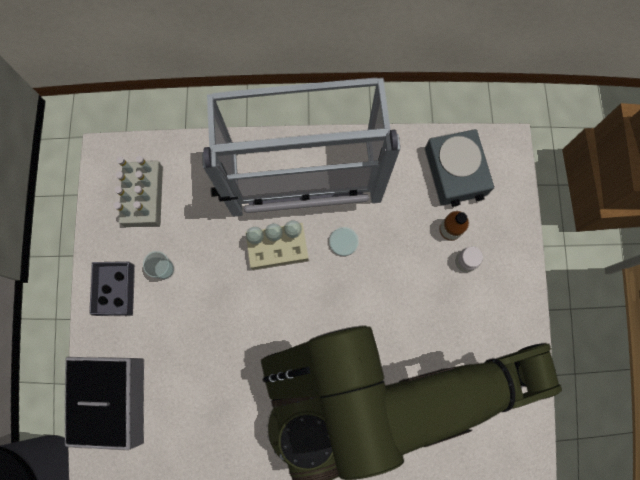

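Side view: left post front (≈(205,290)), pointer (205,292), rail from (232,312) to (297,226), rack with flasks (285,320). Top view: rail (245,208)–(371,199), rack (278,247), dish (343,242). I'll zoom in for accuracy.

Run:
```python
import cv2
a=cv2.imread('pics/top0.png')[130:280,200:410];cv2.imwrite('pics/t1.png',cv2.resize(a,None,fx=3.8,fy=3.8,interpolation=2))
a=cv2.imread('pics/side0.png')[215:365,150:350];cv2.imwrite('pics/s1.png',cv2.resize(a,None,fx=4,fy=4,interpolation=2))
```

```text
(no output)
```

View pics/t1.png

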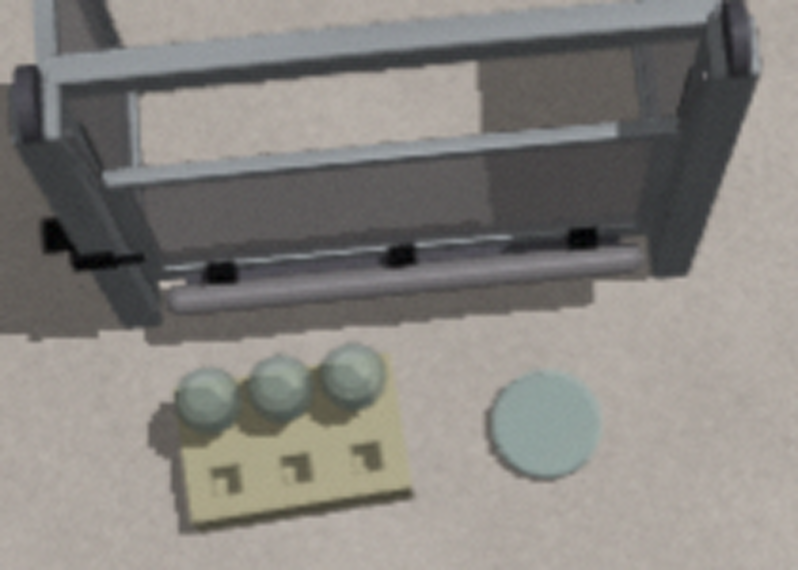

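View pics/s1.png

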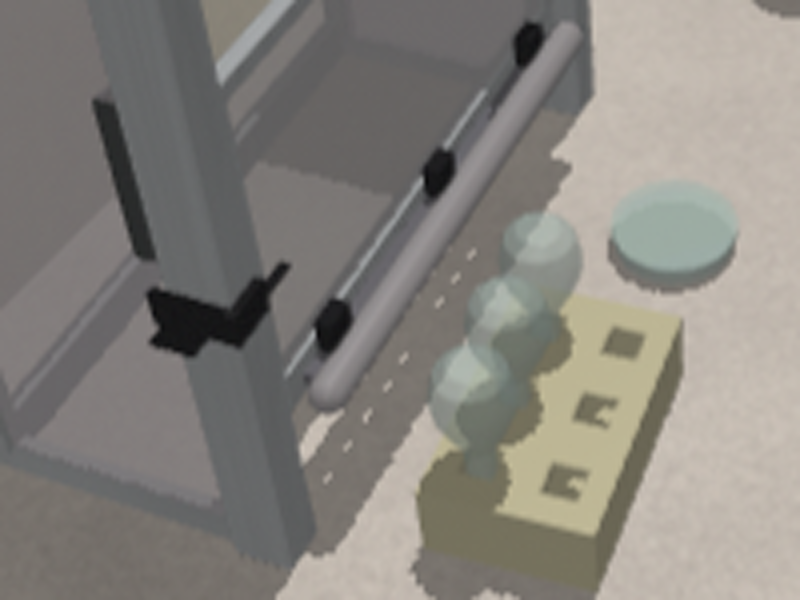

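Top crop: rail ends (172,299)/(640,261), post base fronts (120–158,322)/(655–690,275), pointer tip (143,258); rack near wall (190,525)–(412,493). Side crop: rail ends (328,392)/(572,32), pointer tip (288,266).

```bash
cat >> h.py <<'E'
def tri(a,ua,b,ub):
    o1,d1=ray(a,ua);o2,d2=ray(b,ub)
    s=np.linalg.lstsq(np.c_[d1,-d2],o2-o1,rcond=None)[0]
    p,q=o1+s[0]*d1,o2+s[1]*d2
    return (p+q)/2,np.linalg.norm(p-q)
T=lambda u,v:(u/3.8+200,v/3.8+130)
S=lambda u,v:(u/4+150,v/4+215)
E
python3 - <<'E'
from h import *
t=cam('top');s=cam('side')
for n,a,b in [('railL',(172,299),(328,392)),('railR',(640,261),(572,32)),('tip',(143,258),(288,266)),('out',(45,222),(152,293)),('out2',(45,250),(152,340)),
  ('clipL',(222,270),(333,325)),('clipM',(401,254),(440,172)),('clipR',(582,237),(529,44)),('rackNR_top',(411,491),(683,320)),('rackNL_top',(194,523),(600,535)),('fl1',(208,397),(466,372)),('fl0',(352,375),(541,240))]:
    p,e=tri(t,T(*a),s,S(*b));print(n,p.round(4),e.round(4))
for n,a in [('postLo',(120,325)),('postLi',(158,320)),('postRi',(655,275)),('postRo',(690,275)),('rackNLb',(188,528)),('rackNRb',(412,499)),('dish',(545,424))]:print(n,onplane(t,T(*a),0).round(4))
for n,a in [('postLo',(285,568)),('postLi',(314,533)),('rackNL',(598,588)),('rackFL',(425,548))]:print('s',n,onplane(s,S(*a),0).round(4))
for n,a in [('rackNL',(194,523)),('rackNR',(411,491)),('rackFR',(388,352))]:print('t55',n,onplane(t,T(*a),.055).round(4))
for n,a in [('rackNL',(600,535)),('rackNR',(683,320)),('rackFL',(418,490))]:print('s55',n,onplane(s,S(*a),.055).round(4))
E
```

```text
railL [0.6388 0.1764 0.1109] 0.0002
railR [ 0.667  -0.1864  0.1006] 0.0053
tip [0.6419 0.1839 0.219 ] 0.0009
out [0.665  0.2526 0.2528] 0.0099
out2 [0.6574 0.2601 0.2277] 0.0227
clipL [0.6594 0.1369 0.1185] 0.0008
clipM [ 0.6682 -0.0016  0.1206] 0.0003
clipR [ 0.6793 -0.1415  0.1193] 0.0001
rackNR_top [ 0.4967 -0.0046  0.0554] 0.005
rackNL_top [0.4725 0.165  0.0566] 0.0011
fl1 [0.5592 0.1466 0.1337] 0.0074
fl0 [0.5722 0.0369 0.1334] 0.0036
postLo [0.647  0.2338 0.    ]
postLi [0.6505 0.2023 0.    ]
postRi [ 0.6802 -0.2076  0.    ]
postRo [ 0.6797 -0.2366  0.    ]
rackNLb [0.477  0.1765 0.    ]
rackNRb [ 0.4973 -0.0046  0.    ]
dish [ 0.5568 -0.1134  0.    ]
s postLo [0.6528 0.2278 0.    ]
s postLi [0.651  0.1994 0.    ]
s rackNL [0.4776 0.1629 0.    ]
s rackFL [0.5844 0.1809 0.    ]
t55 rackNL [0.4722 0.165  0.055 ]
t55 rackNR [ 0.4943 -0.0051  0.055 ]
t55 rackFR [0.6063 0.0114 0.055 ]
s55 rackNL [0.4736 0.1641 0.055 ]
s55 rackNR [ 0.4994 -0.0047  0.055 ]
s55 rackFL [0.5836 0.1798 0.055 ]
```

I have positions: rail mid ≈ (0.653,−0.005,0.106), pointer z ≈ 0.219, hood yaw ≈ 0.075, rack near wall mid ≈ (0.485,0.080). The tool pointing down can't easily push up or reach under the sash, so first I'll see how the arm behaves and what the gripper looks like in free space in front of the hood.

>>> arm_command(
  increments=[
    {"slide":[0.05,0.05,0.06],"gripper":0.0},
    {"slide":[0.1,0.1,0.1],"gripper":0.0},
    {"slide":[0.15,0.15,0.12],"gripper":0.0},
    {"slide":[0.2,0.2,0.12],"gripper":0.0},
    {"slide":[0.22,0.25,0.12],"gripper":0.0},
    {"slide":[0.24,0.3,0.12],"gripper":0.0},
    {"slide":[0.24,0.34,0.12],"gripper":0.0},
    {"slide":[0.24,0.34,0.12],"gripper":0.0},
  ],
)

```text
invalid input
```

Run:
```python
from h import *
s=cam('side');o=readout.get_obs();print(o['qpos'],o['ee_pos'],o['eef_rot'])
u=proj(s,o['ee_pos'])[0];print(u)
a=s['color'][40:400,200:640,::-1];cv2.imwrite('pics/s2.png',cv2.resize(a,None,fx=1.6,fy=1.6))
```

```text
[-1.35161336e+00  3.00186050e-01  1.52123557e+00 -2.11592924e-05
  1.32068564e+00 -6.66062198e-02] [ 0.15501773 -0.52758766  0.20518889] [-3.14107783e+00 -1.37974944e-05  2.85794421e-01]
[506.1503787  172.80922627]
```

View pics/s2.png

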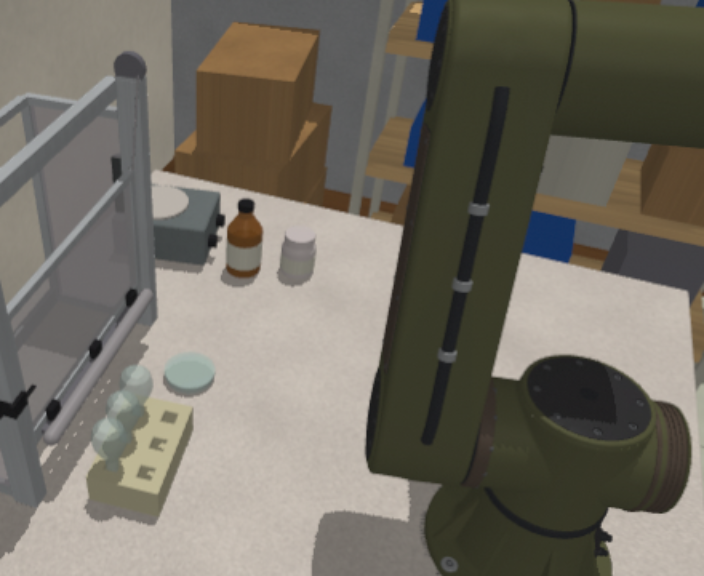

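The move was refused as invalid, and the picture (no. 5) shows the scene unchanged. I'll try again with every key included.

>>> arm_command(
  increments=[
    {"slide":[0.05,0.05,0.06],"yaw":0.0,"gripper":0.0},
    {"slide":[0.1,0.1,0.1],"yaw":0.0,"gripper":0.0},
    {"slide":[0.15,0.15,0.12],"yaw":0.0,"gripper":0.0},
    {"slide":[0.2,0.2,0.12],"yaw":0.0,"gripper":0.0},
    {"slide":[0.22,0.25,0.12],"yaw":0.0,"gripper":0.0},
    {"slide":[0.24,0.3,0.12],"yaw":0.0,"gripper":0.0},
    {"slide":[0.24,0.34,0.12],"yaw":0.0,"gripper":0.0},
    {"slide":[0.24,0.34,0.12],"yaw":0.0,"gripper":0.0},
  ],
)

```text
time_s: 1.25
ee_pos: [0.3956, -0.185, 0.3258]
eef_rot: [3.141, -0.001, 0.289]
force: [-0.4, -0.5, -0.6]
grip_width: 0.0175
```

View gripper.

Run:
```python
from h import *
s=cam('side');o=readout.get_obs();print(o['qpos'],o['ee_pos'],o['eef_rot'])
u=proj(s,o['ee_pos'])[0];print(u)
a=s['color'][40:400,150:590,::-1];cv2.imwrite('pics/s3.png',cv2.resize(a,None,fx=1.6,fy=1.6))
```

```text
[-5.20743646e-01 -2.77586022e-02  1.61604671e+00  4.90790010e-04
  1.55253548e+00  7.61244423e-01] [ 0.39574666 -0.18463461  0.32588077] [ 3.14137438e+00 -8.85782483e-04  2.88799582e-01]
[392.37679058 178.01930421]
```

View pics/s3.png

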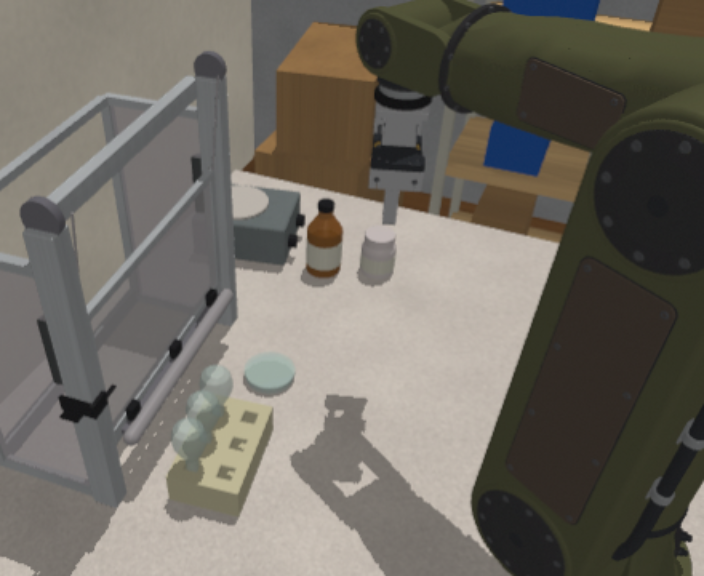

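The gripper (s3 ≈ (395,150), shut fingertips at (388,221)) is a straight vertical tool with no ledge that faces up. I'll check in free space what happens at the reach limit, in case the tool tilts there.

>>> arm_command(
  increments=[
    {"slide":[0,0,0.0625],"yaw":0.0,"gripper":0.0},
    {"slide":[0,0,0.125],"yaw":0.0,"gripper":0.0},
    {"slide":[0,0,0.1875],"yaw":0.0,"gripper":0.0},
    {"slide":[0,0,0.25],"yaw":0.0,"gripper":0.0},
    {"slide":[0,0,0.31],"yaw":0.0,"gripper":0.0},
    {"slide":[0,0,0.37],"yaw":0.0,"gripper":0.0},
    {"slide":[0,0,0.43],"yaw":0.0,"gripper":0.0},
    {"slide":[0,0,0.49],"yaw":0.0,"gripper":0.0},
  ],
)

```text
time_s: 2.3
ee_pos: [0.3688, -0.1759, 0.7128]
eef_rot: [3.131, -0.012, 0.285]
force: [0.1, -0.8, -0.8]
grip_width: 0.0006
```

Run:
```python
from h import *
o=readout.get_obs();print(o['qpos'],o['ee_pos'],o['eef_rot'])
```

```text
[-0.53594266  0.31834882  0.23470308  0.00316523  2.57290167  0.75227815] [ 0.36875099 -0.17590625  0.7127888 ] [ 3.13130806 -0.01190157  0.2853171 ]
```

The tool stays vertical at the limit. So its silhouette decides how far it can reach under the rail. I'll turn it so the jaws lie along x and open it for a look from the side.

>>> arm_command(
  increments=[
    {"slide":[0,0,-0.06],"yaw":0.17,"gripper":1.0},
    {"slide":[0,0,-0.12],"yaw":0.34,"gripper":1.0},
    {"slide":[0,0,-0.18],"yaw":0.51,"gripper":1.0},
    {"slide":[0,0,-0.24],"yaw":0.68,"gripper":1.0},
    {"slide":[0,0,-0.3],"yaw":0.85,"gripper":1.0},
    {"slide":[0,0,-0.36],"yaw":1.02,"gripper":1.0},
    {"slide":[0,0,-0.42],"yaw":1.19,"gripper":1.0},
    {"slide":[0,0,-0.48],"yaw":1.36,"gripper":1.0},
  ],
)

```text
time_s: 3.3
ee_pos: [0.3666, -0.1744, 0.2886]
eef_rot: [3.127, -0.012, 1.581]
force: [1.0, -1.6, -0.3]
grip_width: 0.0773
```

Run:
```python
from h import *
s=cam('side');o=readout.get_obs();print(o['qpos'].round(3),o['ee_pos'],o['eef_rot'])
p=o['ee_pos'];P=[p+[0,0,h] for h in (0,.097,.15,.2,.25)]+[p+[.1,0,.1],p+[-.1,0,.1]]
x0,y0=300,20
print(((proj(s,P)-[x0,y0])*3.5).round())
a=s['color'][y0:y0+170,x0:x0+220,::-1];cv2.imwrite('pics/s4.png',cv2.resize(a,None,fx=3.5,fy=3.5,interpolation=2))
```

```text
[-0.547 -0.088  1.774  0.018  1.461 -0.568] [ 0.36428055 -0.17303777  0.28080502] [ 3.13665789 -0.01832533  1.5902982 ]
[[356. 628.]
 [373. 504.]
 [383. 430.]
 [393. 355.]
 [403. 274.]
 [226. 468.]
 [530. 535.]]
```

View pics/s4.png

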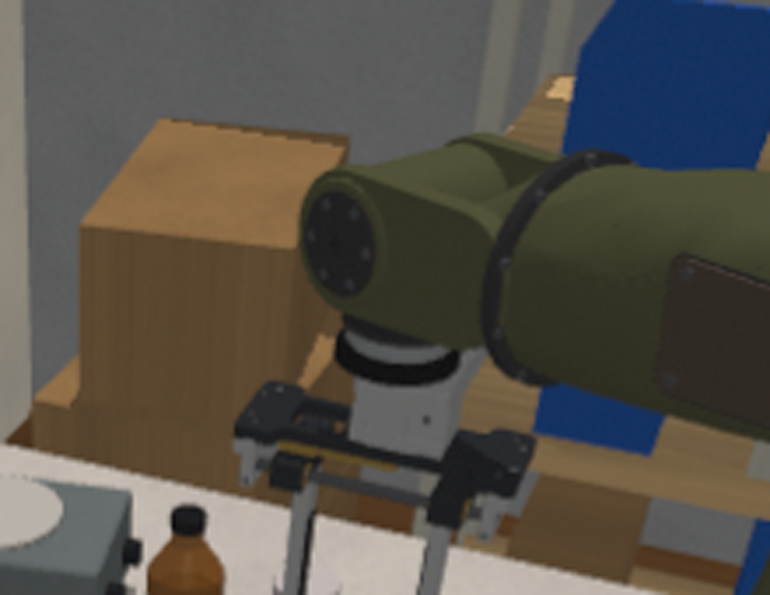

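This shows a lot. The gripper has a wide crossbar about 0.11–0.15 m above the tips, a column about 70 mm wide, and a ring about 80 mm wide near 0.2 m. The ledges are too high to go under the rail now, so I'll raise the sash by friction: shut fingertips pressed lightly on the rail's front, then lift. First I'll go to a standoff pose, with yaw matched to the hood.

>>> arm_command(
  increments=[
    {"slide":[0.02,0.016,0.0],"yaw":-0.18,"gripper":0.0},
    {"slide":[0.045,0.033,0.0],"yaw":-0.36,"gripper":0.0},
    {"slide":[0.07,0.05,-0.01],"yaw":-0.54,"gripper":0.0},
    {"slide":[0.1,0.067,-0.02],"yaw":-0.72,"gripper":0.0},
    {"slide":[0.12,0.084,-0.02],"yaw":-0.9,"gripper":0.0},
    {"slide":[0.15,0.1,-0.03],"yaw":-1.08,"gripper":0.0},
    {"slide":[0.176,0.12,-0.03],"yaw":-1.26,"gripper":0.0},
    {"slide":[0.19,0.135,-0.03],"yaw":-1.44,"gripper":0.0},
  ],
)

```text
time_s: 4.35
ee_pos: [0.5585, -0.0393, 0.2621]
eef_rot: [3.129, -0.016, 0.126]
force: [0.1, 0.2, -0.6]
grip_width: 0.0076
```

>>> arm_command(
  increments=[
    {"slide":[0.01,0.0,-0.05],"yaw":-0.075,"gripper":0.0},
    {"slide":[0.02,0.0,-0.1],"yaw":-0.075,"gripper":0.0},
    {"slide":[0.04,0.0,-0.14],"yaw":-0.075,"gripper":0.0},
    {"slide":[0.05,0.0,-0.16],"yaw":-0.075,"gripper":0.0},
    {"slide":[0.05,0.0,-0.16],"yaw":-0.075,"gripper":0.0},
  ],
)

```text
time_s: 4.97
ee_pos: [0.6077, -0.0401, 0.1007]
eef_rot: [3.129, -0.013, 0.057]
force: [0.1, -0.3, 0.6]
grip_width: 0.0009
```

The small tilt from the reach limit stayed (pitch −0.013), so the commanded pose is re-based on the pose actually reached. Driving against the reach limit may therefore tip the tool outward, and a forward-pointing tool would make this job much easier. I'll test that off to the right, above everything.

>>> arm_command(
  increments=[
    {"slide":[-0.06,0.0,0.02],"yaw":0.0,"gripper":0.0},
    {"slide":[-0.11,-0.02,0.06],"yaw":0.0,"gripper":0.0},
    {"slide":[-0.14,-0.06,0.1],"yaw":0.0,"gripper":0.0},
    {"slide":[-0.16,-0.11,0.14],"yaw":0.0,"gripper":0.0},
    {"slide":[-0.18,-0.17,0.18],"yaw":0.0,"gripper":0.0},
    {"slide":[-0.2,-0.23,0.2],"yaw":0.0,"gripper":0.0},
    {"slide":[-0.22,-0.29,0.2],"yaw":0.0,"gripper":0.0},
    {"slide":[-0.24,-0.35,0.2],"yaw":0.0,"gripper":0.0},
  ],
)

```text
time_s: 5.98
ee_pos: [0.3748, -0.3665, 0.3031]
eef_rot: [3.125, -0.017, 0.058]
force: [1.0, -0.0, -0.8]
grip_width: 0.0001
```

>>> arm_command(
  increments=[
    {"slide":[0.03,-0.04,0.0],"yaw":0.0,"gripper":0.0},
    {"slide":[0.06,-0.08,0.0],"yaw":0.0,"gripper":0.0},
    {"slide":[0.09,-0.12,0.0],"yaw":0.0,"gripper":0.0},
    {"slide":[0.12,-0.16,0.0],"yaw":0.0,"gripper":0.0},
    {"slide":[0.15,-0.2,0.0],"yaw":0.0,"gripper":0.0},
    {"slide":[0.18,-0.24,0.0],"yaw":0.0,"gripper":0.0},
    {"slide":[0.21,-0.28,0.0],"yaw":0.0,"gripper":0.0},
    {"slide":[0.24,-0.32,0.0],"yaw":0.0,"gripper":0.0},
  ],
)

```text
time_s: 6.98
ee_pos: [0.548, -0.6064, 0.2679]
eef_rot: [3.1, -0.037, 0.059]
force: [-0.0, 0.5, -0.2]
grip_width: -0.0
```

Run:
```python
from h import *
o=readout.get_obs();print(o['qpos'].round(3),o['ee_pos'],o['eef_rot'])
```

```text
[-0.883  1.025  0.237  0.006  1.823  0.632] [ 0.54804415 -0.60642402  0.26794736] [ 3.09994755 -0.03748854  0.05864389]
```

The tilt grew by 0.033 in the outward direction (j2+j3+j5 fell below π). I'll push on with larger commands to see the rate.

>>> arm_command(
  increments=[
    {"slide":[0.042,-0.046,0.0],"yaw":0.0,"gripper":0.0},
    {"slide":[0.084,-0.092,0.0],"yaw":0.0,"gripper":0.0},
    {"slide":[0.126,-0.138,0.0],"yaw":0.0,"gripper":0.0},
    {"slide":[0.168,-0.184,0.0],"yaw":0.0,"gripper":0.0},
  ],
)

```text
time_s: 7.48
ee_pos: [0.5686, -0.6271, 0.2232]
eef_rot: [3.064, -0.066, 0.062]
force: [-0.1, -0.8, 0.3]
grip_width: 0.0005
```

>>> arm_command(
  increments=[
    {"slide":[0.4,-0.44,0.0],"yaw":0.0,"gripper":0.0},
    {"slide":[0.4,-0.44,0.2],"yaw":0.0,"gripper":0.0},
  ],
)

```text
time_s: 7.72
ee_pos: [0.5789, -0.6382, 0.2091]
eef_rot: [3.034, -0.09, 0.064]
force: [0.2, -0.5, -0.9]
grip_width: 0.0002
```

Run:
```python
from h import *
o=readout.get_obs();print(o['time_s'],o['qpos'].round(3),o['ee_pos'],o['eef_rot'])
```

```text
7.725 [-0.88   1.101  0.237  0.009  1.665  0.633] [ 0.57887144 -0.63816575  0.20910185] [ 3.03409167 -0.08996145  0.06419195]
```

The rate is about 0.015 rad per row, in the useful direction. To avoid the furniture beyond the table, I'll carry on high above the bench, with the arm stretched forward and up.

>>> arm_command(
  increments=[
    {"slide":[-0.04,0.045,0.02],"yaw":0.0,"gripper":0.0},
    {"slide":[-0.08,0.09,0.05],"yaw":0.0,"gripper":0.0},
    {"slide":[-0.11,0.13,0.09],"yaw":0.0,"gripper":0.0},
    {"slide":[-0.13,0.17,0.13],"yaw":0.0,"gripper":0.0},
    {"slide":[-0.14,0.21,0.18],"yaw":0.0,"gripper":0.0},
    {"slide":[-0.14,0.25,0.23],"yaw":0.0,"gripper":0.0},
    {"slide":[-0.14,0.3,0.27],"yaw":0.0,"gripper":0.0},
    {"slide":[-0.14,0.35,0.31],"yaw":0.0,"gripper":0.0},
  ],
)

```text
time_s: 8.72
ee_pos: [0.4394, -0.3287, 0.4875]
eef_rot: [3.03, -0.093, 0.064]
force: [0.9, 0.4, 0.6]
grip_width: 0.0004
```

>>> arm_command(
  increments=[
    {"slide":[0.0,0.05,0.04],"yaw":0.0,"gripper":0.0},
    {"slide":[0.0,0.1,0.08],"yaw":0.0,"gripper":0.0},
    {"slide":[0.03,0.14,0.12],"yaw":0.0,"gripper":0.0},
    {"slide":[0.08,0.17,0.16],"yaw":0.0,"gripper":0.0},
    {"slide":[0.13,0.2,0.2],"yaw":0.0,"gripper":0.0},
    {"slide":[0.18,0.2,0.24],"yaw":0.0,"gripper":0.0},
    {"slide":[0.23,0.2,0.28],"yaw":0.0,"gripper":0.0},
    {"slide":[0.28,0.2,0.32],"yaw":0.0,"gripper":0.0},
  ],
)

```text
time_s: 9.72
ee_pos: [0.5589, -0.1212, 0.6345]
eef_rot: [3.02, -0.124, 0.068]
force: [0.8, -0.5, -0.2]
grip_width: 0.0007
```

```bash
cat > st.py <<'E'
from h import *
from scipy.spatial.transform import Rotation as R
o=readout.get_obs();r=R.from_euler('xyz',o['eef_rot']).as_matrix()
print(round(o['time_s'],2),'q',o['qpos'].round(3),'p',o['ee_pos'].round(4),'z',r[:,2].round(3),'y',r[:,1].round(3),'F',o['force'].round(1))
E
python3 st.py
```

```text
9.72 q [-0.241  0.495  0.235 -0.1    2.255  1.2  ] p [ 0.5589 -0.1212  0.6345] z [ 0.131 -0.112 -0.985] y [ 0.052 -0.991  0.12 ] F [ 0.8 -0.5 -0.2]
```

>>> arm_command(
  increments=[
    {"slide":[0.5,0.0,0.3],"yaw":0.0,"gripper":0.0},
    {"slide":[0.5,0.0,0.3],"yaw":0.0,"gripper":0.0},
    {"slide":[0.5,0.0,0.3],"yaw":0.0,"gripper":0.0},
    {"slide":[0.5,0.0,0.3],"yaw":0.0,"gripper":0.0},
    {"slide":[0.5,0.0,0.3],"yaw":0.0,"gripper":0.0},
    {"slide":[0.5,0.0,0.3],"yaw":0.0,"gripper":0.0},
    {"slide":[0.5,0.0,0.3],"yaw":0.0,"gripper":0.0},
    {"slide":[0.5,0.0,0.3],"yaw":0.0,"gripper":0.0},
  ],
)

```text
time_s: 10.72
ee_pos: [0.6445, -0.0951, 0.5724]
eef_rot: [3.012, -0.156, 0.072]
force: [0.0, 0.2, -0.2]
grip_width: 0.0005
```

```bash
python3 st.py
```

```text
10.72 q [-0.166  0.606  0.235 -0.105  2.116  1.281] p [ 0.6445 -0.0951  0.5724] z [ 0.163 -0.118 -0.98 ] y [ 0.051 -0.99   0.128] F [ 0.   0.2 -0.2]
```

>>> arm_command(
  increments=[
    {"slide":[0.45,0.0,0.45],"yaw":0.0,"gripper":0.0},
    {"slide":[0.45,0.0,0.45],"yaw":0.0,"gripper":0.0},
    {"slide":[0.45,0.0,0.45],"yaw":0.0,"gripper":0.0},
    {"slide":[0.45,0.0,0.45],"yaw":0.0,"gripper":0.0},
  ],
)

```text
time_s: 11.22
ee_pos: [0.6539, -0.0824, 0.5758]
eef_rot: [3.003, -0.191, 0.077]
force: [0.7, 0.9, 0.3]
grip_width: 0.0001
```

```bash
python3 st.py
```

```text
11.22 q [-0.142  0.604  0.236 -0.108  2.083  1.301] p [ 0.6539 -0.0824  0.5758] z [ 0.198 -0.123 -0.972] y [ 0.05  -0.989  0.136] F [0.7 0.9 0.3]
```

>>> arm_command(
  increments=[
    {"slide":[0.4,0.0,0.8],"yaw":0.0,"gripper":0.0},
    {"slide":[0.4,0.0,0.8],"yaw":0.0,"gripper":0.0},
    {"slide":[0.4,0.0,0.8],"yaw":0.0,"gripper":0.0},
    {"slide":[0.4,0.0,0.8],"yaw":0.0,"gripper":0.0},
  ],
)

```text
time_s: 11.72
ee_pos: [0.6167, -0.0726, 0.6208]
eef_rot: [2.994, -0.226, 0.082]
force: [0.9, 0.4, -0.6]
grip_width: 0.0005
```

```bash
python3 st.py
```

```text
11.72 q [-0.134  0.53   0.235 -0.113  2.122  1.3  ] p [ 0.6167 -0.0726  0.6208] z [ 0.233 -0.129 -0.964] y [ 0.048 -0.988  0.144] F [ 0.9  0.4 -0.6]
```

The tilt gained per call is about 0.035 rad however many rows the call has. So single-row calls are the cheap way to do it, and I'll run a batch.

>>> arm_command(
  increments=[
    {"slide":[0.45,0.0,0.55],"yaw":0.0,"gripper":0.0},
  ],
)

```text
time_s: 11.85
ee_pos: [0.622, -0.0706, 0.6264]
eef_rot: [2.985, -0.259, 0.087]
force: [0.4, -0.3, 1.1]
grip_width: 0.0006
```

>>> arm_command(
  increments=[
    {"slide":[0.45,0.0,0.55],"yaw":0.0,"gripper":0.0},
  ],
)

```text
time_s: 11.98
ee_pos: [0.6277, -0.0686, 0.6312]
eef_rot: [2.976, -0.29, 0.093]
force: [0.4, -0.6, -0.0]
grip_width: 0.0004
```

>>> arm_command(
  increments=[
    {"slide":[0.45,0.0,0.55],"yaw":0.0,"gripper":0.0},
  ],
)

```text
time_s: 12.1
ee_pos: [0.633, -0.0668, 0.6368]
eef_rot: [2.967, -0.321, 0.098]
force: [-0.0, -0.3, -0.7]
grip_width: 0.0004
```

>>> arm_command(
  increments=[
    {"slide":[0.45,0.0,0.55],"yaw":0.0,"gripper":0.0},
  ],
)

```text
time_s: 12.22
ee_pos: [0.6385, -0.0652, 0.6426]
eef_rot: [2.958, -0.354, 0.105]
force: [0.2, 0.0, -0.6]
grip_width: 0.0002
```

>>> arm_command(
  increments=[
    {"slide":[0.45,0.0,0.55],"yaw":0.0,"gripper":0.0},
  ],
)

```text
time_s: 12.35
ee_pos: [0.6442, -0.0638, 0.6485]
eef_rot: [2.948, -0.387, 0.111]
force: [-0.4, -0.7, 0.3]
grip_width: 0.0006
```

>>> arm_command(
  increments=[
    {"slide":[0.45,0.0,0.55],"yaw":0.0,"gripper":0.0},
  ],
)

```text
time_s: 12.48
ee_pos: [0.6503, -0.0626, 0.6544]
eef_rot: [2.938, -0.42, 0.119]
force: [0.0, 0.2, 0.2]
grip_width: 0.0004
```

```bash
python3 st.py
```

```text
12.47 q [-0.108  0.503  0.236 -0.116  1.949  1.321] p [ 0.6503 -0.0626  0.6544] z [ 0.42  -0.153 -0.894] y [ 0.034 -0.982  0.184] F [0.  0.2 0.2]
```

It works at about 0.033 rad per call. I want the tool roughly 25–30° below horizontal, so about 18 more calls.

>>> arm_command(
  increments=[
    {"slide":[0.45,0.0,0.6],"yaw":0.0,"gripper":0.0},
  ],
)

```text
time_s: 12.6
ee_pos: [0.6547, -0.0614, 0.6617]
eef_rot: [2.928, -0.453, 0.126]
force: [0.6, -0.0, 0.2]
grip_width: 0.0006
```

>>> arm_command(
  increments=[
    {"slide":[0.45,0.0,0.6],"yaw":0.0,"gripper":0.0},
  ],
)

```text
time_s: 12.72
ee_pos: [0.6593, -0.0604, 0.6695]
eef_rot: [2.917, -0.487, 0.135]
force: [0.2, -0.9, -0.1]
grip_width: 0.0004
```

>>> arm_command(
  increments=[
    {"slide":[0.45,0.0,0.6],"yaw":0.0,"gripper":0.0},
  ],
)

```text
time_s: 12.85
ee_pos: [0.6643, -0.0595, 0.6769]
eef_rot: [2.905, -0.521, 0.144]
force: [-1.0, 0.6, -0.7]
grip_width: 0.0004
```

>>> arm_command(
  increments=[
    {"slide":[0.45,0.0,0.6],"yaw":0.0,"gripper":0.0},
  ],
)

```text
time_s: 12.98
ee_pos: [0.6696, -0.0587, 0.6843]
eef_rot: [2.893, -0.555, 0.154]
force: [0.8, 0.1, 0.2]
grip_width: 0.0008
```

>>> arm_command(
  increments=[
    {"slide":[0.45,0.0,0.6],"yaw":0.0,"gripper":0.0},
  ],
)

```text
time_s: 13.1
ee_pos: [0.6752, -0.0579, 0.6916]
eef_rot: [2.879, -0.589, 0.164]
force: [-0.2, 0.2, -0.1]
grip_width: 0.0006
```

>>> arm_command(
  increments=[
    {"slide":[0.45,0.0,0.6],"yaw":0.0,"gripper":0.0},
  ],
)

```text
time_s: 13.22
ee_pos: [0.681, -0.0573, 0.6991]
eef_rot: [2.866, -0.623, 0.176]
force: [-0.3, 0.9, -0.3]
grip_width: 0.0008
```

>>> arm_command(
  increments=[
    {"slide":[0.45,0.0,0.6],"yaw":0.0,"gripper":0.0},
  ],
)

```text
time_s: 13.35
ee_pos: [0.687, -0.0567, 0.7066]
eef_rot: [2.851, -0.657, 0.188]
force: [-0.2, -0.2, -0.4]
grip_width: 0.0006
```

>>> arm_command(
  increments=[
    {"slide":[0.45,0.0,0.6],"yaw":0.0,"gripper":0.0},
  ],
)

```text
time_s: 13.48
ee_pos: [0.693, -0.0562, 0.7142]
eef_rot: [2.835, -0.691, 0.202]
force: [1.0, 0.2, 0.2]
grip_width: 0.0003
```

>>> arm_command(
  increments=[
    {"slide":[0.45,0.0,0.6],"yaw":0.0,"gripper":0.0},
  ],
)

```text
time_s: 13.6
ee_pos: [0.6992, -0.0557, 0.7218]
eef_rot: [2.818, -0.726, 0.216]
force: [-0.6, -0.1, 0.1]
grip_width: 0.0006
```

>>> arm_command(
  increments=[
    {"slide":[0.45,0.0,0.6],"yaw":0.0,"gripper":0.0},
  ],
)

```text
time_s: 13.72
ee_pos: [0.7055, -0.0552, 0.7295]
eef_rot: [2.8, -0.76, 0.233]
force: [-0.4, 0.2, -0.3]
grip_width: 0.0004
```

```bash
python3 st.py
```

```text
13.72 q [-0.086  0.468  0.236 -0.116  1.624  1.334] p [ 0.7055 -0.0552  0.7295] z [ 0.709 -0.177 -0.683] y [-0.008 -0.97   0.243] F [-0.4  0.2 -0.3]
```

>>> arm_command(
  increments=[
    {"slide":[0.45,0.0,0.6],"yaw":0.0,"gripper":0.0},
  ],
)

```text
time_s: 13.85
ee_pos: [0.7118, -0.0549, 0.7373]
eef_rot: [2.78, -0.794, 0.25]
force: [1.1, 0.8, -0.3]
grip_width: 0.0006
```

>>> arm_command(
  increments=[
    {"slide":[0.45,0.0,0.6],"yaw":0.0,"gripper":0.0},
  ],
)

```text
time_s: 13.98
ee_pos: [0.7181, -0.0545, 0.745]
eef_rot: [2.758, -0.828, 0.269]
force: [-0.1, -0.1, 0.5]
grip_width: 0.0007
```

>>> arm_command(
  increments=[
    {"slide":[0.45,0.0,0.6],"yaw":0.0,"gripper":0.0},
  ],
)

```text
time_s: 14.1
ee_pos: [0.7244, -0.0542, 0.7529]
eef_rot: [2.735, -0.862, 0.29]
force: [0.8, 0.1, -0.3]
grip_width: 0.0007
```

>>> arm_command(
  increments=[
    {"slide":[0.45,0.0,0.6],"yaw":0.0,"gripper":0.0},
  ],
)

```text
time_s: 14.22
ee_pos: [0.7307, -0.0538, 0.7607]
eef_rot: [2.71, -0.895, 0.314]
force: [0.4, 1.0, 0.1]
grip_width: 0.0004
```

>>> arm_command(
  increments=[
    {"slide":[0.45,0.0,0.6],"yaw":0.0,"gripper":0.0},
  ],
)

```text
time_s: 14.35
ee_pos: [0.737, -0.0535, 0.7686]
eef_rot: [2.682, -0.928, 0.339]
force: [0.2, -1.0, -0.1]
grip_width: 0.0004
```

>>> arm_command(
  increments=[
    {"slide":[0.45,0.0,0.6],"yaw":0.0,"gripper":0.0},
  ],
)

```text
time_s: 14.48
ee_pos: [0.7431, -0.0532, 0.7765]
eef_rot: [2.652, -0.96, 0.367]
force: [0.0, -0.5, 0.7]
grip_width: 0.0007
```

>>> arm_command(
  increments=[
    {"slide":[0.45,0.0,0.6],"yaw":0.0,"gripper":0.0},
  ],
)

```text
time_s: 14.6
ee_pos: [0.7491, -0.0529, 0.7844]
eef_rot: [2.619, -0.992, 0.399]
force: [-0.3, 0.5, 1.5]
grip_width: 0.0009
```

>>> arm_command(
  increments=[
    {"slide":[0.45,0.0,0.6],"yaw":0.0,"gripper":0.0},
  ],
)

```text
time_s: 14.72
ee_pos: [0.755, -0.0526, 0.7923]
eef_rot: [2.583, -1.023, 0.433]
force: [0.3, -1.1, 0.1]
grip_width: 0.0004
```

>>> arm_command(
  increments=[
    {"slide":[0.45,0.0,0.6],"yaw":0.0,"gripper":0.0},
  ],
)

```text
time_s: 14.85
ee_pos: [0.7606, -0.0523, 0.8002]
eef_rot: [2.542, -1.053, 0.472]
force: [-0.3, 0.6, 0.9]
grip_width: 0.0005
```

```bash
python3 st.py
```

```text
14.85 q [-0.079  0.475  0.236 -0.109  1.285  1.338] p [ 0.7606 -0.0523  0.8002] z [ 0.895 -0.176 -0.409] y [-0.061 -0.958  0.279] F [-0.3  0.6  0.9]
```

The tool axis is now (0.895, −0.176, −0.409), about 24° below horizontal. I'll align its heading with the hood and bring it down in front of the right half of the rail, clear of the flasks and above the dish.

>>> arm_command(
  increments=[
    {"slide":[-0.05,-0.01,-0.02],"yaw":0.05,"gripper":0.0},
    {"slide":[-0.1,-0.02,-0.04],"yaw":0.1,"gripper":0.0},
    {"slide":[-0.14,-0.03,-0.07],"yaw":0.15,"gripper":0.0},
    {"slide":[-0.17,-0.04,-0.12],"yaw":0.2,"gripper":0.0},
    {"slide":[-0.18,-0.05,-0.175],"yaw":0.25,"gripper":0.0},
    {"slide":[-0.18,-0.06,-0.23],"yaw":0.27,"gripper":0.0},
    {"slide":[-0.18,-0.072,-0.29],"yaw":0.27,"gripper":0.0},
    {"slide":[-0.18,-0.072,-0.35],"yaw":0.27,"gripper":0.0},
  ],
)

```text
time_s: 15.85
ee_pos: [0.58, -0.124, 0.4717]
eef_rot: [2.542, -1.051, 0.739]
force: [0.2, -0.7, -0.2]
grip_width: 0.0006
```

>>> arm_command(
  increments=[
    {"slide":[0.0,0.0,-0.06],"yaw":0.0,"gripper":0.0},
    {"slide":[0.0,0.0,-0.12],"yaw":0.0,"gripper":0.0},
    {"slide":[0.005,0.0,-0.18],"yaw":0.0,"gripper":0.0},
    {"slide":[0.01,0.0,-0.23],"yaw":0.0,"gripper":0.0},
    {"slide":[0.015,0.0,-0.27],"yaw":0.0,"gripper":0.0},
    {"slide":[0.02,0.0,-0.3],"yaw":0.0,"gripper":0.0},
    {"slide":[0.02,0.0,-0.3],"yaw":0.0,"gripper":0.0},
  ],
)

```text
time_s: 16.73
ee_pos: [0.6001, -0.1228, 0.1709]
eef_rot: [2.553, -1.049, 0.732]
force: [-0.1, -0.8, 0.7]
grip_width: 0.0004
```

```bash
python3 st.py
```

```text
16.73 q [-0.475  0.235  2.139  2.086  0.579 -1.154] p [ 0.6001 -0.1228  0.1709] z [ 0.907  0.069 -0.415] y [ 0.198 -0.94   0.277] F [-0.1 -0.8  0.7]
```

>>> arm_command(
  increments=[
    {"slide":[0.0,0.0,-0.03],"yaw":0.0,"gripper":0.0},
    {"slide":[0.005,0.0,-0.06],"yaw":0.0,"gripper":0.0},
    {"slide":[0.01,0.0,-0.09],"yaw":0.0,"gripper":0.0},
    {"slide":[0.015,0.0,-0.115],"yaw":0.0,"gripper":0.0},
    {"slide":[0.015,0.0,-0.12],"yaw":0.0,"gripper":0.0},
    {"slide":[0.015,0.0,-0.12],"yaw":0.0,"gripper":0.0},
  ],
)

```text
time_s: 17.48
ee_pos: [0.6159, -0.123, 0.0545]
eef_rot: [2.544, -1.051, 0.741]
force: [-0.2, -0.3, 0.6]
grip_width: 0.0004
```

```bash
python3 st.py
python3 - <<'E'
from h import *
s=cam('side')
a=s['color'][140:340,180:440,::-1];cv2.imwrite('pics/s5.png',cv2.resize(a,None,fx=3,fy=3,interpolation=2))
E
```

```text
17.48 q [-0.458  0.556  2.105  2.4    0.758 -1.533] p [ 0.6159 -0.123   0.0545] z [ 0.909  0.069 -0.41 ] y [ 0.197 -0.94   0.279] F [-0.2 -0.3  0.6]
```

View pics/s5.png

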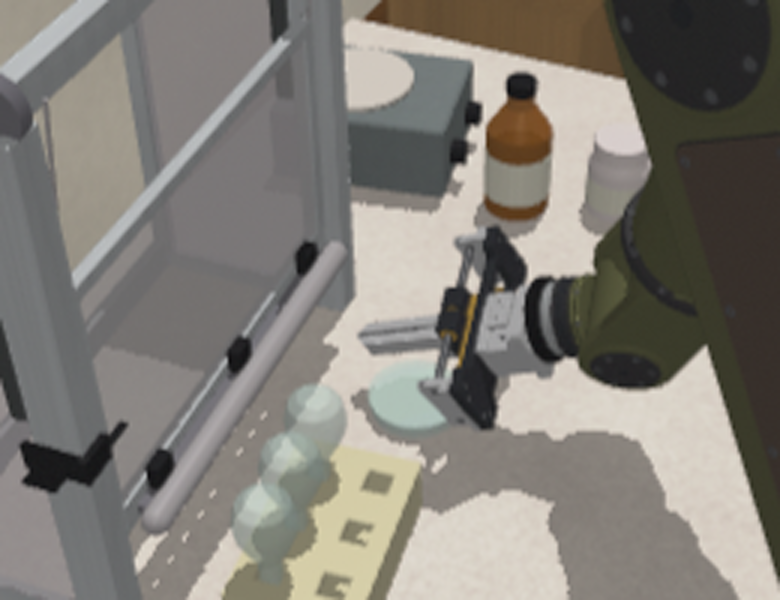

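Picture 8: the fingers point forward at crop (360,335), below rail level, with the dish clear under the crossbar. I'll advance under the rail and then lift gently while reading the force.

>>> arm_command(
  increments=[
    {"slide":[0.02,0.0015,0.0],"yaw":0.0,"gripper":0.0},
    {"slide":[0.04,0.003,0.0],"yaw":0.0,"gripper":0.0},
    {"slide":[0.06,0.0045,0.0],"yaw":0.0,"gripper":0.0},
    {"slide":[0.06,0.0045,0.005],"yaw":0.0,"gripper":0.0},
    {"slide":[0.06,0.0045,0.01],"yaw":0.0,"gripper":0.0},
    {"slide":[0.06,0.0045,0.01],"yaw":0.0,"gripper":0.0},
  ],
)

```text
time_s: 18.27
ee_pos: [0.6753, -0.1187, 0.0642]
eef_rot: [2.543, -1.051, 0.74]
force: [0.5, -0.1, 0.2]
grip_width: 0.0004
```

>>> arm_command(
  increments=[
    {"slide":[0.0,0.0,0.005],"yaw":0.0,"gripper":0.0},
    {"slide":[0.0,0.0,0.005],"yaw":0.0,"gripper":0.0},
  ],
)

```text
time_s: 18.52
ee_pos: [0.6754, -0.1185, 0.0685]
eef_rot: [2.545, -1.051, 0.739]
force: [0.1, 1.3, -0.1]
grip_width: 0.0006
```

>>> arm_command(
  increments=[
    {"slide":[0.0,0.0,0.005],"yaw":0.0,"gripper":0.0},
    {"slide":[0.0,0.0,0.005],"yaw":0.0,"gripper":0.0},
  ],
)

```text
time_s: 18.77
ee_pos: [0.6754, -0.1185, 0.0732]
eef_rot: [2.546, -1.05, 0.739]
force: [0.0, -0.9, -3.5]
grip_width: 0.0002
```

>>> arm_command(
  increments=[
    {"slide":[0.0,0.0,0.005],"yaw":0.0,"gripper":0.0},
    {"slide":[0.0,0.0,0.005],"yaw":0.0,"gripper":0.0},
  ],
)

```text
time_s: 19.02
ee_pos: [0.6755, -0.1184, 0.0783]
eef_rot: [2.545, -1.05, 0.739]
force: [-1.7, -0.3, -3.8]
grip_width: 0.0003
```

>>> arm_command(
  increments=[
    {"slide":[0.0,0.0,0.005],"yaw":0.0,"gripper":0.0},
    {"slide":[0.0,0.0,0.005],"yaw":0.0,"gripper":0.0},
  ],
)

```text
time_s: 19.27
ee_pos: [0.6756, -0.1184, 0.0835]
eef_rot: [2.545, -1.051, 0.74]
force: [-3.1, 0.2, -4.0]
grip_width: 0.0003
```

Contact came at z ≈ 0.070, with small, steady forces. Raise further.

>>> arm_command(
  increments=[
    {"slide":[0.0,0.0,0.008],"yaw":0.0,"gripper":0.0},
    {"slide":[0.0,0.0,0.016],"yaw":0.0,"gripper":0.0},
    {"slide":[0.0,0.0,0.024],"yaw":0.0,"gripper":0.0},
  ],
)

```text
time_s: 19.65
ee_pos: [0.6756, -0.1185, 0.1079]
eef_rot: [2.545, -1.051, 0.739]
force: [-4.3, -1.5, -5.3]
grip_width: 0.0003
```

>>> arm_command(
  increments=[
    {"slide":[0.0,0.0,0.008],"yaw":0.0,"gripper":0.0},
    {"slide":[0.0,0.0,0.016],"yaw":0.0,"gripper":0.0},
    {"slide":[0.0,0.0,0.024],"yaw":0.0,"gripper":0.0},
    {"slide":[0.0,0.0,0.032],"yaw":0.0,"gripper":0.0},
    {"slide":[0.0,0.0,0.04],"yaw":0.0,"gripper":0.0},
    {"slide":[0.0,0.0,0.04],"yaw":0.0,"gripper":0.0},
  ],
)

```text
time_s: 20.4
ee_pos: [0.6757, -0.1184, 0.1482]
eef_rot: [2.543, -1.051, 0.741]
force: [-5.2, -0.4, -4.4]
grip_width: 0.0006
```

```bash
python3 st.py
python3 - <<'E'
from h import *
s=cam('side');t=cam('top')
a=s['color'][190:340,150:350,::-1];cv2.imwrite('pics/s6.png',cv2.resize(a,None,fx=4,fy=4,interpolation=2))
cv2.imwrite('pics/tfull6.png',t['color'][:,:,::-1])
E
```

```text
20.4 q [-0.39   0.41   1.967  2.21   0.534 -1.227] p [ 0.6757 -0.1184  0.1482] z [ 0.909  0.068 -0.41 ] y [ 0.197 -0.94   0.28 ] F [-5.2 -0.4 -4.4]
```

View pics/s6.png

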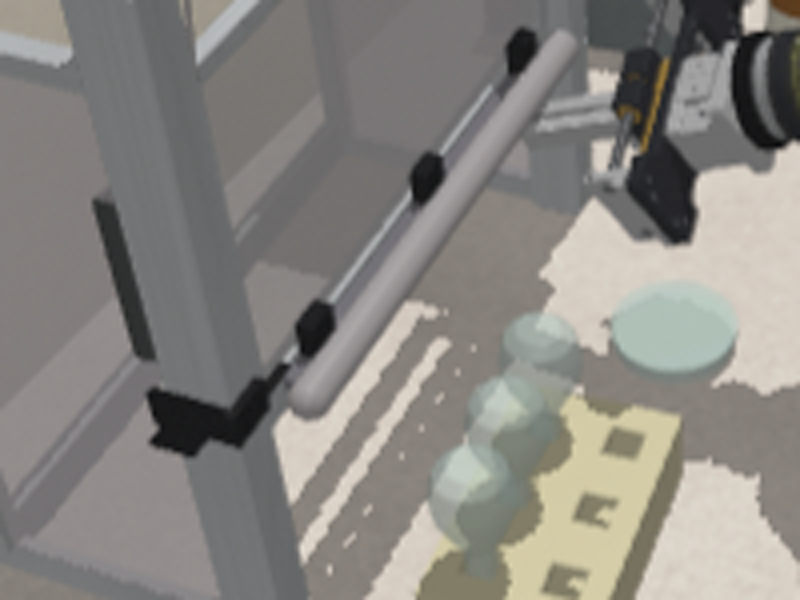

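Picture 9: the sash has risen. Rail left end is at crop (305,395), the pointer tongue at (285,368). Now the heights.

```bash
cat >> h.py <<'E'
def zline(c,uv,x,y):
    f=lambda z:proj(c,[[x,y,z]])[0]
    zs=np.linspace(0,.4,401);d=np.linalg.norm(proj(c,[[x,y,z] for z in zs])-np.array(uv),axis=1);return zs[d.argmin()],d.min()
E
python3 - <<'E'
from h import *
s=cam('side')
G=lambda u,v:(u/4+150,v/4+190)
print('rail0',zline(s,S(328,392),.6388,.1764),'rail1',zline(s,G(305,395),.6388,.1764))
print('mid clip0',zline(s,S(440,172),.6682,-.0016),'1',zline(s,G(428,177),.6682,-.0016))
print('clipL0',zline(s,S(333,325),.6594,.1369),'1',zline(s,G(316,328),.6594,.1369))
print('tip',zline(s,S(288,266),.6419,.1839),zline(s,G(288,365),.6419,.1839))
E
```

```text
rail0 (np.float64(0.111), np.float64(0.02012080631196497)) rail1 (np.float64(0.192), np.float64(0.9554304347041641))
mid clip0 (np.float64(0.121), np.float64(0.1136954017157649)) 1 (np.float64(0.2), np.float64(0.17686746236871298))
clipL0 (np.float64(0.11900000000000001), np.float64(0.1808165529534896)) 1 (np.float64(0.198), np.float64(0.15018573948555905))
tip (np.float64(0.219), np.float64(0.21949058537801253)) (np.float64(0.22), np.float64(0.15005717841540311))
```

Rail rise is 0.080 m. I estimate the edge at 0.158 now (give about 12 mm) and the mark at 0.219. I'll raise 52 mm more, stop short, let go, and look closely.

>>> arm_command(
  increments=[
    {"slide":[0.0,0.0,0.008],"yaw":0.0,"gripper":0.0},
    {"slide":[0.0,0.0,0.016],"yaw":0.0,"gripper":0.0},
    {"slide":[0.0,0.0,0.024],"yaw":0.0,"gripper":0.0},
    {"slide":[0.0,0.0,0.032],"yaw":0.0,"gripper":0.0},
    {"slide":[0.0,0.0,0.04],"yaw":0.0,"gripper":0.0},
    {"slide":[0.0,0.0,0.048],"yaw":0.0,"gripper":0.0},
    {"slide":[0.0,0.0,0.052],"yaw":0.0,"gripper":0.0},
    {"slide":[0.0,0.0,0.052],"yaw":0.0,"gripper":0.0},
  ],
)

```text
time_s: 21.55
ee_pos: [0.6757, -0.1184, 0.2]
eef_rot: [2.544, -1.051, 0.741]
force: [-4.6, -1.1, -4.3]
grip_width: 0.0004
```

>>> arm_command(
  increments=[
    {"slide":[0.0,0.0,-0.008],"yaw":0.0,"gripper":0.0},
    {"slide":[0.0,0.0,-0.016],"yaw":0.0,"gripper":0.0},
    {"slide":[0.0,0.0,-0.026],"yaw":0.0,"gripper":0.0},
    {"slide":[0.0,0.0,-0.034],"yaw":0.0,"gripper":0.0},
    {"slide":[0.0,0.0,-0.034],"yaw":0.0,"gripper":0.0},
  ],
)

```text
time_s: 22.18
ee_pos: [0.6758, -0.1184, 0.1651]
eef_rot: [2.545, -1.051, 0.739]
force: [0.4, 0.5, 1.5]
grip_width: 0.0004
```

```bash
python3 st.py
python3 - <<'E'
from h import *
s=cam('side');t=cam('top')
a=s['color'][215:315,180:313,::-1];cv2.imwrite('pics/s7.png',cv2.resize(a,None,fx=6,fy=6,interpolation=2))
cv2.imwrite('pics/top7.png',t['color'][:,:,::-1])
E
```

```text
22.18 q [-0.39   0.375  1.962  2.151  0.511 -1.159] p [ 0.6758 -0.1184  0.1651] z [ 0.909  0.069 -0.411] y [ 0.197 -0.94   0.279] F [0.4 0.5 1.5]
```

View pics/s7.png

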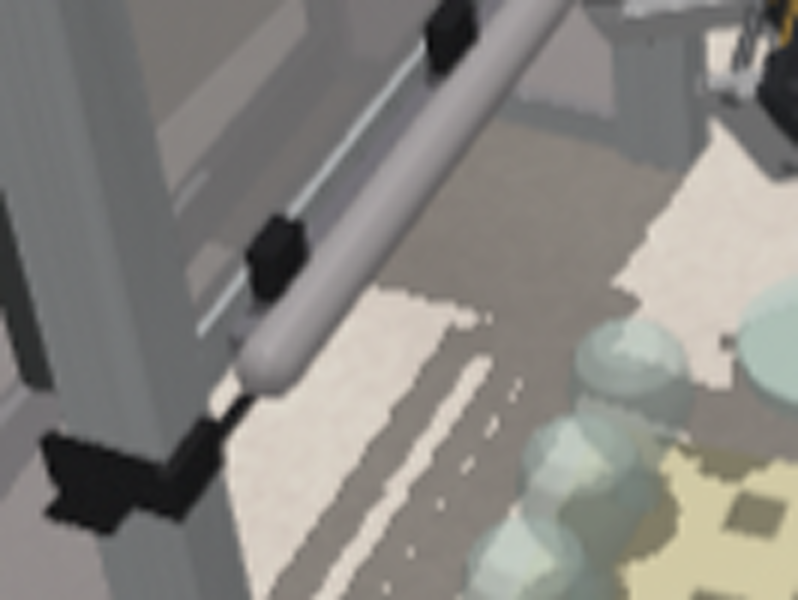

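Picture 10: the sash is released. Rail left end centre is at crop ≈(270,367), left clip (277,258), middle clip (451,37), pointer tongue (245,408). Computing heights.

Run:
```python
from h import *
s=cam('side')
H=lambda u,v:(u/6+180,v/6+215)
print('railL0',[zline(s,S(330,390),x,y) for x,y in((.641,.1695),)],'now',zline(s,H(270,367),.641,.1695))
print('clipM0',zline(s,S(440,172),.6682,-.0016),'now',zline(s,H(451,37),.6682,-.0016))
print('clipL0',zline(s,S(333,325),.6594,.1369),'now',zline(s,H(277,258),.6594,.1369))
print('tip',zline(s,S(288,266),.6419,.1839))
for z in(.205,.212,.219,.226):
  print(z,'railend',((proj(s,[[.641,.1695,z+.014]])[0]-[180,215])*6).round(),'edge y.185',((proj(s,[[.6620,.184,z]])[0]-[180,215])*6).round(),'y.178',((proj(s,[[.6625,.177,z]])[0]-[180,215])*6).round())
# clip centroids by dark mask
g=s['color'].max(2)
for n,(u,v) in {'L':(226,258),'M':(255,221)}.items():
  m=(g[v-8:v+9,u-7:u+8]<45);yy,xx=np.nonzero(m);print(n,xx.mean()+u-7,yy.mean()+v-8,m.sum())
c0=cv2.imread('pics/side0.png').max(2)
for n,(u,v) in {'L':(233,296),'M':(260,258)}.items():
  m=(c0[v-8:v+9,u-7:u+8]<45);yy,xx=np.nonzero(m);print('0',n,xx.mean()+u-7,yy.mean()+v-8,m.sum())
```

```text
railL0 [(np.float64(0.105), np.float64(0.7227826653759625))] now (np.float64(0.223), np.float64(1.1193450776422957))
clipM0 (np.float64(0.121), np.float64(0.1136954017157649)) now (np.float64(0.24), np.float64(0.38543761197548454))
clipL0 (np.float64(0.11900000000000001), np.float64(0.1808165529534896)) now (np.float64(0.241), np.float64(0.10753286562108849))
tip (np.float64(0.219), np.float64(0.21949058537801253))
0.205 railend [278. 374.] edge y.185 [212. 410.] y.178 [222. 397.]
0.212 railend [275. 360.] edge y.185 [209. 396.] y.178 [219. 383.]
0.219 railend [273. 346.] edge y.185 [206. 383.] y.178 [216. 370.]
0.226 railend [270. 331.] edge y.185 [203. 369.] y.178 [213. 356.]
L 225.52747252747253 257.56043956043953 91
M 254.4861111111111 220.19444444444446 72
0 L 232.63291139240505 295.8101265822785 79
0 M 258.96774193548384 257.83870967741933 62
```

Run:
```python
from h import *
s=cam('side');t=cam('top')
H=lambda u,v:(u/6+180,v/6+215)
for p in((222,425),(225,428)): print(zline(s,H(*p),.649,.200))
# dark pixels of pointer in both views
g=s['color'].max(2)[278:308,184:228]<40; print('\n'.join(''.join('#' if q else '.' for q in r) for r in g))
g=t['color'].max(2)[184:204,206:244]<40; print('\n'.join(''.join('#' if q else '.' for q in r) for r in g))
```

```text
(np.float64(0.217), np.float64(1.8296236041290201))
(np.float64(0.215), np.float64(2.210558011641477))
............................................
............................................
............................................
....................................#.......
...................................##.......
..................................##........
..................................#.........
.............................###.##.........
.............................#####..........
............................#####...........
...#####...................#####............
...#########..............######............
....###########...........######............
....##############.......#######............
....#################...########............
....###################.########............
.....##########################.............
......########################..............
......########################..............
......#######################...............
......######################................
.....#############.########.................
....###
[... 432 characters left out ...]
.....................................
......................................
......####............................
.....#####............................
.....######...........................
.....#######..........................
......######..........................
......#######.........................
......#######.........................
......########........................
.............##......##...............
.............###########.######.......
.............###################......
.............#############............
..............###########.............
......................................
......................................
......................................
```

The mark is at ≈0.218 and the edge at ≈0.2105, so about 7.5 mm remain. The last high point of the tool was z=0.200, so I'll go to 0.2075, then drop away and back out.

>>> arm_command(
  increments=[
    {"slide":[0.0,0.0,0.01],"yaw":0.0,"gripper":0.0},
    {"slide":[0.0,0.0,0.02],"yaw":0.0,"gripper":0.0},
    {"slide":[0.0,0.0,0.03],"yaw":0.0,"gripper":0.0},
    {"slide":[0.0,0.0,0.037],"yaw":0.0,"gripper":0.0},
    {"slide":[0.0,0.0,0.042],"yaw":0.0,"gripper":0.0},
    {"slide":[0.0,0.0,0.042],"yaw":0.0,"gripper":0.0},
  ],
)

```text
time_s: 23.18
ee_pos: [0.6755, -0.1185, 0.2072]
eef_rot: [2.545, -1.05, 0.739]
force: [-0.4, 0.3, -5.3]
grip_width: 0.0001
```

>>> arm_command(
  increments=[
    {"slide":[0.0,0.0,-0.008],"yaw":0.0,"gripper":0.0},
    {"slide":[0.0,0.0,-0.016],"yaw":0.0,"gripper":0.0},
    {"slide":[0.0,0.0,-0.03],"yaw":0.0,"gripper":0.0},
    {"slide":[0.0,0.0,-0.04],"yaw":0.0,"gripper":0.0},
    {"slide":[-0.04,-0.003,-0.05],"yaw":0.0,"gripper":0.0},
    {"slide":[-0.08,-0.006,-0.05],"yaw":0.0,"gripper":0.0},
    {"slide":[-0.1,-0.0075,-0.05],"yaw":0.0,"gripper":0.0},
  ],
)

```text
time_s: 24.05
ee_pos: [0.5744, -0.126, 0.1572]
eef_rot: [2.545, -1.051, 0.739]
force: [0.1, -0.2, 0.4]
grip_width: 0.0003
```

```bash
python3 st.py
python3 - <<'E'
from h import *
s=cam('side');t=cam('top')
g=s['color'].max(2)
for n,(u,v),(x,y),(u0,v0),b in (('L',(225,255),(.6594,.1369),(232.63,295.81),0),('M',(254,218),(.6682,-.0016),(258.97,257.84),0)):
  m=(g[v-10:v+9,u-7:u+8]<45);yy,xx=np.nonzero(m);p=(xx.mean()+u-7,yy.mean()+v-10);print(n,p,m.sum(),zline(s,p,x,y),zline(s,(u0,v0),x,y))
cv2.imwrite('pics/top8.png',t['color'][:,:,::-1]);cv2.imwrite('pics/side8.png',s['color'][:,:,::-1])
a=t['color'][150:300,200:410,::-1];cv2.imwrite('pics/t8.png',cv2.resize(a,None,fx=3.8,fy=3.8,interpolation=2))
E
```

```text
24.05 q [-0.517  0.229  2.203  2.113  0.635 -1.223] p [ 0.5744 -0.126   0.1572] z [ 0.909  0.068 -0.411] y [ 0.196 -0.94   0.279] F [ 0.1 -0.2  0.4]
L (np.float64(225.04494382022472), np.float64(255.04494382022472)) 89 (np.float64(0.25), np.float64(0.6135860133449595)) (np.float64(0.121), np.float64(0.6994858516018182))
M (np.float64(254.19444444444446), np.float64(217.84722222222223)) 72 (np.float64(0.251), np.float64(0.9360498762468153)) (np.float64(0.122), np.float64(1.0694808840220171))
```

Rise is now 0.129 m, so the edge is ≈0.220 against a mark of ≈0.218. I'll view one composite: the side zoom of pointer and rail end, plus the top view of the rack.

Run:
```python
import cv2,numpy as np
s=cv2.imread('pics/side8.png')[240:300,180:260];t=cv2.imread('pics/top8.png')[190:280,220:353]
a=cv2.resize(s,None,fx=5,fy=5,interpolation=cv2.INTER_NEAREST)  # 400x300
b=cv2.resize(t,None,fx=3,fy=3,interpolation=2) # 399x270
c=np.zeros((300,800,3),np.uint8);c[:,:400]=a;c[:270,400:799]=b
cv2.imwrite('pics/c8.png',c)
```

```text
(no output)
```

View pics/c8.png

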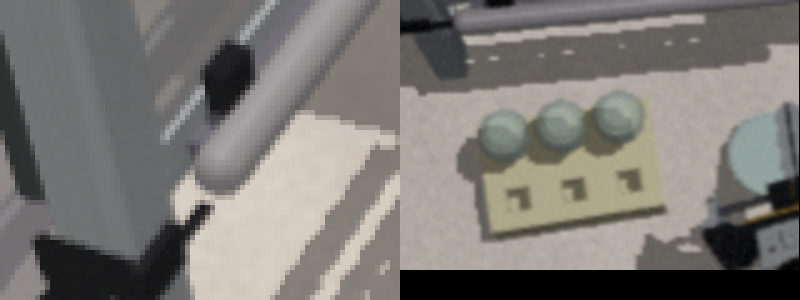

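Run:
```python
from h import *
im=cv2.imread('pics/side8.png');print(im[268:286,212:226].mean(2).astype(int))
s=cam('side');ex=np.array([.997,.075]);ey=np.array([-.075,.997]);o=np.array([.680,-.003])
for z in(.213,.219,.225):
  print(z,[proj(s,[[*(o-.006*ex+y*ey),z]])[0].round(1) for y in(.19,.183,.176)],'end',proj(s,[[*(o-.026*ex+.175*ey),z+.014]])[0].round(1),zline(s,(223.4,273.8),*(o-.026*ex+.175*ey)))
```

```text
[[126 127 103 102 102  98  99 103 113 133 151 157 160 165]
 [104 103 105 102 101  90  75  88 128 148 155 160 163 164]
 [106 104 104 103 102  96  76  97 142 149 156 163 167 159]
 [105 104 104 103 103 100  89 118 139 147 153 162 163 153]
 [105 104 104 104 102 100 101 126 136 143 146 152 151 146]
 [106 105 104 103 101 104 126 118 128 135 139 145 141 136]
 [105 107 104 102 104 132 154 109 119 125 130 135 131 127]
 [105 106 103 103 124 180 179 101 109 114 118 120 119 116]
 [104 104 103 124 174 204 199 136 102 106 108 108 108 106]
 [104 104 110 160 204 203 203 182 137 101 102 103 102 101]
 [105 109 139 192 206 206 204 202 187 157 138 110 113 126]
 [104 113 162 206 206 206 206 203 189 203 186 167 170 179]
 [104 111 154 204 206 207 204 168 129 160 177 205 206 206]
 [105 106 134 204 206 205 180  86  29  48 121 205 206 205]
 [105 105 122 197 205 197 119  33  34  67 160 205 206 206]
 [103  97 109 170 200 153  33  33  54 131 201 204 206 207]
 [ 94  68  75 116 154  59  33  43 103 182 201 203 206 206]
 [ 69  34  33  34  54  34  36  82 171 200 202 204 205 203]]
0.213 [array([215.1, 281.7]), array([216.7, 279.5]), array([218.4, 277.3])] end [225.9 274.6] (np.float64(0.231), np.float64(2.2471060471633137))
0.219 [array([214.6, 279.7]), array([216.3, 277.5]), array([218. , 275.3])] end [225.5 272.6] (np.float64(0.231), np.float64(2.2471060471633137))
0.225 [array([214.2, 277.7]), array([215.9, 275.5]), array([217.5, 273.3])] end [225.1 270.6] (np.float64(0.231), np.float64(2.2471060471633137))
```

The edge estimates (0.217–0.2245, the best at 0.217–0.220) agree with the pointer at ≈0.218. The rack hasn't moved. Next the rack: heading straight at it would fold the arm too far, so I'll come in heading about −0.6 rad, above the flasks, and lower the tip behind its near wall.

>>> arm_command(
  increments=[
    {"slide":[-0.01,0.0,0.05],"yaw":-0.085,"gripper":0.0},
    {"slide":[-0.03,0.01,0.1],"yaw":-0.17,"gripper":0.0},
    {"slide":[-0.05,0.04,0.14],"yaw":-0.255,"gripper":0.0},
    {"slide":[-0.07,0.08,0.15],"yaw":-0.34,"gripper":0.0},
    {"slide":[-0.09,0.12,0.15],"yaw":-0.425,"gripper":0.0},
    {"slide":[-0.11,0.16,0.15],"yaw":-0.51,"gripper":0.0},
    {"slide":[-0.13,0.2,0.15],"yaw":-0.6,"gripper":0.0},
    {"slide":[-0.135,0.226,0.15],"yaw":-0.675,"gripper":0.0},
  ],
)

```text
time_s: 25.2
ee_pos: [0.4012, -0.1528, 0.2673]
eef_rot: [2.608, -1.1, 0.136]
force: [0.2, 0.5, -0.7]
grip_width: 0.0009
```

```bash
python3 st.py
```

```text
25.2 q [-4.500e-01 -5.380e-01  2.510e+00  1.739e+00  1.000e-03 -4.220e-01] p [ 0.4012 -0.1528  0.2673] z [ 0.829 -0.4   -0.391] y [-0.332 -0.915  0.231] F [ 0.2  0.5 -0.7]
```

The arm reached the j3 and j5 limits with the tool heading right of the arm. Headings to the left of the arm's azimuth suit this wrist, so I'll use a heading of about +0.8 with the wrist on the right.

>>> arm_command(
  increments=[
    {"slide":[0.03,0.0,0.01],"yaw":0.15,"gripper":0.0},
    {"slide":[0.06,0.0,0.02],"yaw":0.3,"gripper":0.0},
    {"slide":[0.08,0.02,0.02],"yaw":0.45,"gripper":0.0},
    {"slide":[0.08,0.05,0.02],"yaw":0.6,"gripper":0.0},
    {"slide":[0.08,0.08,0.02],"yaw":0.78,"gripper":0.0},
    {"slide":[0.08,0.12,0.02],"yaw":0.95,"gripper":0.0},
    {"slide":[0.07,0.16,0.02],"yaw":1.12,"gripper":0.0},
    {"slide":[0.06,0.18,0.02],"yaw":1.25,"gripper":0.0},
  ],
)

```text
time_s: 26.2
ee_pos: [0.4615, 0.0288, 0.2871]
eef_rot: [2.606, -1.099, 1.396]
force: [0.4, 0.2, 0.9]
grip_width: 0.0004
```

```bash
python3 st.py
```

```text
26.2 q [-0.594 -0.116  2.185  1.282  1.242 -0.67 ] p [0.4615 0.0288 0.2871] z [ 0.636  0.665 -0.391] y [ 0.768 -0.597  0.232] F [0.4 0.2 0.9]
```

>>> arm_command(
  increments=[
    {"slide":[-0.01,0.01,-0.04],"yaw":0.0,"gripper":0.0},
    {"slide":[-0.02,0.03,-0.09],"yaw":0.0,"gripper":0.0},
    {"slide":[-0.03,0.05,-0.14],"yaw":0.0,"gripper":0.0},
    {"slide":[-0.03,0.05,-0.18],"yaw":0.0,"gripper":0.0},
    {"slide":[-0.03,0.05,-0.22],"yaw":0.0,"gripper":0.0},
    {"slide":[-0.03,0.05,-0.24],"yaw":0.0,"gripper":0.0},
    {"slide":[-0.03,0.05,-0.252],"yaw":0.0,"gripper":0.0},
    {"slide":[-0.03,0.05,-0.252],"yaw":0.0,"gripper":0.0},
  ],
)

```text
time_s: 27.2
ee_pos: [0.4318, 0.0775, 0.0337]
eef_rot: [2.611, -1.098, 1.385]
force: [0.3, 0.1, 0.4]
grip_width: 0.0004
```

```bash
python3 st.py
python3 - <<'E'
from h import *
t=cam('top');im=t['color'];cv2.imwrite('pics/top9.png',im[:,:,::-1])
hsv=cv2.cvtColor(im,cv2.COLOR_RGB2HSV)
m=cv2.inRange(hsv,(20,50,90),(35,160,255));m[:200]=0;m[290:]=0;m[:,:225]=0;m[:,330:]=0
n,l,st,c=cv2.connectedComponentsWithStats(m);k=1+st[1:,4].argmax();print(st[k])
ys,xs=np.nonzero(l==k);P=np.array([onplane(t,(x,y),.055)[:2] for x,y in zip(xs,ys)],np.float32)
r=cv2.minAreaRect(P);print(r,cv2.boxPoints(r).round(4))
E
```

```text
27.2 q [-0.506  0.538  2.383  1.735  1.121 -1.587] p [0.4318 0.0775 0.0337] z [ 0.639  0.661 -0.392] y [ 0.764 -0.602  0.23 ] F [0.3 0.1 0.4]
[ 248  231   60   37 1057]
((0.5284052491188049, 0.08840238302946091), (0.08833766728639603, 0.17013603448867798), 8.268255233764648) [[ 0.4725  0.1662]
 [ 0.4969 -0.0021]
 [ 0.5843  0.0106]
 [ 0.5599  0.1789]]
```

>>> arm_command(
  increments=[
    {"slide":[0.02,0.02,0.0],"yaw":0.0,"gripper":0.0},
    {"slide":[0.034,0.02,0.0],"yaw":0.0,"gripper":0.0},
    {"slide":[0.042,0.019,0.0],"yaw":0.0,"gripper":0.0},
    {"slide":[0.05,0.018,0.0],"yaw":0.0,"gripper":0.0},
    {"slide":[0.058,0.017,0.0],"yaw":0.0,"gripper":0.0},
    {"slide":[0.066,0.016,0.0],"yaw":0.0,"gripper":0.0},
    {"slide":[0.074,0.015,0.0],"yaw":0.0,"gripper":0.0},
    {"slide":[0.08,0.014,0.0],"yaw":0.0,"gripper":0.0},
  ],
)

```text
time_s: 28.25
ee_pos: [0.511, 0.0917, 0.0344]
eef_rot: [2.61, -1.099, 1.387]
force: [-6.3, 1.2, 3.5]
grip_width: 0.0002
```

```bash
cat > rk.py <<'E'
from h import *
t=cam('top');im=t['color'];cv2.imwrite('pics/topr.png',im[:,:,::-1])
hsv=cv2.cvtColor(im,cv2.COLOR_RGB2HSV)
m=cv2.inRange(hsv,(20,50,60),(35,160,255));m[:180]=0;m[290:]=0;m[:,:225]=0;m[:,345:]=0
n,l,st,c=cv2.connectedComponentsWithStats(m);k=1+st[1:,4].argmax()
ys,xs=np.nonzero(l==k);P=np.array([onplane(t,(x,y),.055)[:2] for x,y in zip(xs,ys)],np.float32)
Q=(P-[.680,-.003])@np.array([[.997,-.075],[.075,.997]])
r=cv2.minAreaRect(Q.astype(np.float32));print('hood frame',st[k],r[1:],cv2.boxPoints(r).round(3).tolist())
E
python3 st.py; python3 rk.py
```

```text
28.25 q [-0.358  0.583  2.212  1.816  1.055 -1.457] p [0.511  0.0917 0.0344] z [ 0.639  0.662 -0.392] y [ 0.765 -0.602  0.23 ] F [-6.3  1.2  3.5]
hood frame [ 248  223   60   37 1103] ((0.09433548152446747, 0.16932916641235352), 3.837797164916992) [[-0.17299999296665192, 0.17900000512599945], [-0.16099999845027924, 0.009999999776482582], [-0.06700000166893005, 0.017000000923871994], [-0.07900000363588333, 0.1860000044107437]]
```

The rack moves freely at about 6 N. It needs to go right and turn slightly clockwise. Pushing its near-left corner with the flank of the finger does both. Back off, go round to the left, and nudge.

>>> arm_command(
  increments=[
    {"slide":[-0.04,0.0,0.0],"yaw":0.0,"gripper":0.0},
    {"slide":[-0.05,0.04,0.0],"yaw":0.0,"gripper":0.0},
    {"slide":[-0.05,0.09,0.0],"yaw":0.0,"gripper":0.0},
    {"slide":[-0.045,0.115,0.0],"yaw":0.0,"gripper":0.0},
    {"slide":[-0.02,0.115,0.0],"yaw":0.0,"gripper":0.0},
    {"slide":[-0.02,0.115,0.0],"yaw":0.0,"gripper":0.0},
  ],
)

```text
time_s: 29.05
ee_pos: [0.4921, 0.2066, 0.0348]
eef_rot: [2.606, -1.099, 1.39]
force: [-1.4, 0.3, 0.7]
grip_width: 0.0007
```

>>> arm_command(
  increments=[
    {"slide":[0.006,-0.008,0.0],"yaw":0.0,"gripper":0.0},
    {"slide":[0.011,-0.014,0.0],"yaw":0.0,"gripper":0.0},
    {"slide":[0.015,-0.02,0.0],"yaw":0.0,"gripper":0.0},
    {"slide":[0.019,-0.026,0.0],"yaw":0.0,"gripper":0.0},
    {"slide":[0.023,-0.032,0.0],"yaw":0.0,"gripper":0.0},
    {"slide":[0.027,-0.038,0.0],"yaw":0.0,"gripper":0.0},
    {"slide":[0.027,-0.038,0.0],"yaw":0.0,"gripper":0.0},
  ],
)

```text
time_s: 29.92
ee_pos: [0.5186, 0.168, 0.0345]
eef_rot: [2.608, -1.098, 1.386]
force: [-0.1, 0.8, -0.3]
grip_width: 0.0007
```

```bash
python3 st.py; python3 rk.py
```

```text
29.93 q [-0.137  0.58   2.221  2.046  0.987 -1.496] p [0.5186 0.168  0.0345] z [ 0.64   0.66  -0.392] y [ 0.763 -0.603  0.231] F [-0.1  0.8 -0.3]
hood frame [ 254  217   60   39 1201] ((0.09944303333759308, 0.16964994370937347), 6.449075698852539) [[-0.16300000250339508, 0.15800000727176666], [-0.14399999380111694, -0.010999999940395355], [-0.04500000178813934, 0.0010000000474974513], [-0.06400000303983688, 0.16899999976158142]]
```

It has shifted right about 20 mm but turned counter-clockwise to 0.11 rad. Pushing the near wall left of centre will turn it back.

>>> arm_command(
  increments=[
    {"slide":[-0.02,0.02,0.0],"yaw":0.0,"gripper":0.0},
    {"slide":[-0.05,0.02,0.0],"yaw":0.0,"gripper":0.0},
    {"slide":[-0.06,-0.02,0.0],"yaw":0.0,"gripper":0.0},
    {"slide":[-0.055,-0.07,0.0],"yaw":0.0,"gripper":0.0},
    {"slide":[-0.03,-0.074,0.0],"yaw":0.0,"gripper":0.0},
    {"slide":[-0.015,-0.074,0.0],"yaw":0.0,"gripper":0.0},
    {"slide":[-0.005,-0.074,0.0],"yaw":0.0,"gripper":0.0},
  ],
)

```text
time_s: 30.85
ee_pos: [0.5135, 0.0955, 0.0344]
eef_rot: [2.609, -1.098, 1.388]
force: [-0.4, 0.4, 0.3]
grip_width: 0.0003
```

>>> arm_command(
  increments=[
    {"slide":[0.008,0.0,0.0],"yaw":0.0,"gripper":0.0},
    {"slide":[0.016,0.0,0.0],"yaw":0.0,"gripper":0.0},
    {"slide":[0.024,0.0,0.0],"yaw":0.0,"gripper":0.0},
    {"slide":[0.024,0.0,0.0],"yaw":0.0,"gripper":0.0},
  ],
)

```text
time_s: 31.35
ee_pos: [0.5372, 0.095, 0.0344]
eef_rot: [2.609, -1.098, 1.387]
force: [0.3, -0.3, 0.3]
grip_width: 0.0008
```

```bash
python3 st.py; python3 rk.py
```

```text
31.35 q [-0.325  0.604  2.15   1.827  1.033 -1.416] p [0.5372 0.095  0.0344] z [ 0.639  0.662 -0.392] y [ 0.765 -0.602  0.231] F [ 0.3 -0.3  0.3]
hood frame [ 255  212   59   38 1277] ((0.10440944880247116, 0.1709185242652893), 2.567978620529175) [[-0.14399999380111694, 0.1589999943971634], [-0.13600000739097595, -0.012000000104308128], [-0.03200000151991844, -0.007000000216066837], [-0.039000000804662704, 0.164000004529953]]
```

Good: relative yaw is 0.045, near wall at −0.14, and the left margin is about 30 mm. Now push along the hood axis with the contact near the rack's centre line.

>>> arm_command(
  increments=[
    {"slide":[-0.008,0.0,0.0],"yaw":0.0,"gripper":0.0},
    {"slide":[-0.008,-0.018,0.0],"yaw":0.0,"gripper":0.0},
    {"slide":[0.0,-0.018,0.0],"yaw":0.0,"gripper":0.0},
    {"slide":[0.01,-0.017,0.0],"yaw":0.0,"gripper":0.0},
    {"slide":[0.02,-0.0165,0.0],"yaw":0.0,"gripper":0.0},
    {"slide":[0.03,-0.016,0.0],"yaw":0.0,"gripper":0.0},
    {"slide":[0.04,-0.015,0.0],"yaw":0.0,"gripper":0.0},
    {"slide":[0.05,-0.0145,0.0],"yaw":0.0,"gripper":0.0},
  ],
)

```text
time_s: 32.4
ee_pos: [0.5875, 0.0809, 0.0344]
eef_rot: [2.61, -1.099, 1.387]
force: [-5.1, -0.0, 0.8]
grip_width: 0.0001
```

```bash
python3 st.py; python3 rk.py
```

```text
32.4 q [-0.319  0.654  2.017  1.782  1.012 -1.322] p [0.5875 0.0809 0.0344] z [ 0.639  0.662 -0.392] y [ 0.765 -0.601  0.231] F [-5.1 -0.   0.8]
hood frame [ 255  197   58   37 1253] ((0.17066696286201477, 0.1026609018445015), 88.51445007324219) [[-0.09700000286102295, -0.009999999776482582], [0.006000000052154064, -0.013000000268220901], [0.009999999776482582, 0.15800000727176666], [-0.09200000017881393, 0.1599999964237213]]
```

>>> arm_command(
  increments=[
    {"slide":[-0.008,0.0,0.0],"yaw":0.0,"gripper":0.0},
    {"slide":[-0.008,-0.015,0.0],"yaw":0.0,"gripper":0.0},
    {"slide":[0.0,-0.015,0.0],"yaw":0.0,"gripper":0.0},
    {"slide":[0.01,-0.014,0.0],"yaw":0.0,"gripper":0.0},
    {"slide":[0.022,-0.013,0.0],"yaw":0.0,"gripper":0.0},
    {"slide":[0.034,-0.012,0.0],"yaw":0.0,"gripper":0.0},
    {"slide":[0.046,-0.011,0.0],"yaw":0.0,"gripper":0.0},
    {"slide":[0.058,-0.01,0.0],"yaw":0.0,"gripper":0.0},
  ],
)

```text
time_s: 33.45
ee_pos: [0.6457, 0.0705, 0.0345]
eef_rot: [2.609, -1.099, 1.387]
force: [-4.7, -1.9, 2.0]
grip_width: 0.0003
```

```bash
python3 st.py; python3 rk.py
```

```text
33.45 q [-0.301  0.718  1.86   1.74   0.986 -1.215] p [0.6457 0.0705 0.0345] z [ 0.639  0.662 -0.392] y [ 0.765 -0.602  0.231] F [-4.7 -1.9  2. ]
hood frame [254 196  57  21 815] ((0.051344115287065506, 0.16970768570899963), 0.17026230692863464) [[-0.03999999910593033, 0.16200000047683716], [-0.039000000804662704, -0.00800000037997961], [0.012000000104308128, -0.00800000037997961], [0.012000000104308128, 0.16200000047683716]]
```

Square now (near wall −0.040). The last 62 mm.

>>> arm_command(
  increments=[
    {"slide":[0.009,0.0007,0.0],"yaw":0.0,"gripper":0.0},
    {"slide":[0.018,0.0014,0.0],"yaw":0.0,"gripper":0.0},
    {"slide":[0.027,0.002,0.0],"yaw":0.0,"gripper":0.0},
    {"slide":[0.036,0.0027,0.0],"yaw":0.0,"gripper":0.0},
    {"slide":[0.045,0.0034,0.0],"yaw":0.0,"gripper":0.0},
    {"slide":[0.054,0.004,0.0],"yaw":0.0,"gripper":0.0},
    {"slide":[0.062,0.0047,0.0],"yaw":0.0,"gripper":0.0},
    {"slide":[0.062,0.0047,0.0],"yaw":0.0,"gripper":0.0},
  ],
)

```text
time_s: 34.5
ee_pos: [0.7074, 0.075, 0.0344]
eef_rot: [2.609, -1.098, 1.387]
force: [-0.3, -0.6, 1.2]
grip_width: 0.0004
```

```bash
python3 st.py; python3 rk.py
```

```text
34.5 q [-0.259  0.791  1.692  1.713  0.947 -1.106] p [0.7074 0.075  0.0344] z [ 0.64   0.661 -0.392] y [ 0.764 -0.602  0.231] F [-0.3 -0.6  1.2]
hood frame [234 279  36  11 141] ((0.10399819910526276, 0.029847614467144012), 84.81236267089844) [[-0.2630000114440918, 0.13500000536441803], [-0.2329999953508377, 0.13199999928474426], [-0.2240000069141388, 0.23600000143051147], [-0.2540000081062317, 0.23800000548362732]]
```

Now retreat straight back and check.

>>> arm_command(
  increments=[
    {"slide":[-0.02,-0.002,0.0],"yaw":0.0,"gripper":0.0},
    {"slide":[-0.06,-0.005,0.0],"yaw":0.0,"gripper":0.0},
    {"slide":[-0.11,-0.01,0.0],"yaw":0.0,"gripper":0.0},
    {"slide":[-0.16,-0.015,0.005],"yaw":0.0,"gripper":0.0},
    {"slide":[-0.2,-0.02,0.04],"yaw":0.0,"gripper":0.0},
    {"slide":[-0.22,-0.05,0.08],"yaw":0.0,"gripper":0.0},
    {"slide":[-0.22,-0.08,0.12],"yaw":0.0,"gripper":0.0},
    {"slide":[-0.22,-0.08,0.12],"yaw":0.0,"gripper":0.0},
  ],
)

```text
time_s: 35.55
ee_pos: [0.488, -0.0073, 0.1569]
eef_rot: [2.597, -1.096, 1.394]
force: [0.7, 0.9, -0.0]
grip_width: 0.0004
```

```bash
python3 st.py
python3 - <<'E'
from h import *
s=cam('side');t=cam('top')
a=s['color'][190:360,130:330,::-1];b=t['color'][140:290,200:400,::-1]
c=np.zeros((340,800,3),np.uint8);c[:,:400]=cv2.resize(a,(400,340),interpolation=2);c[:300,400:]=cv2.resize(b,(400,300),interpolation=2)
cv2.imwrite('pics/c9.png',c)
g=s['color'].max(2)
for n,(u,v),(x,y) in (('L',(225,255),(.6594,.1369)),('M',(254,218),(.6682,-.0016))):
  m=(g[v-10:v+9,u-7:u+8]<45);yy,xx=np.nonzero(m);p=(xx.mean()+u-7,yy.mean()+v-10);print(n,p,m.sum(),zline(s,p,x,y))
o=np.array([.680,-.003]);R=np.array([[.997,-.075],[.075,.997]])
for nm,cc,sx,sy,ou,ov in(('side',s,2,2,130,190),('top',t,2,2,200,140)):
  P=[[*(o+R@[x,y]),z] for x,y,z in((.022,.165,.055),(.022,-.01,.055),(.022,.165,0),(.022,-.01,0),(0,.165,0),(0,-.01,0))]
  print(nm,((proj(cc,P)-[ou,ov])*2+([400,0] if nm=='top' else [0,0])).round().tolist())
E
```

```text
35.55 q [-0.634  0.253  2.19   1.404  1.179 -1.071] p [ 0.488  -0.0073  0.1569] z [ 0.643  0.658 -0.391] y [ 0.761 -0.604  0.237] F [ 0.7  0.9 -0. ]
L (np.float64(225.0222222222222), np.float64(255.1222222222222)) 90 (np.float64(0.25), np.float64(0.6646381657070207))
M (np.float64(254.2112676056338), np.float64(217.91549295774647)) 71 (np.float64(0.25), np.float64(0.9256226857893748))
side [[181.0, 255.0], [246.0, 160.0], [187.0, 284.0], [250.0, 189.0], [203.0, 289.0], [264.0, 193.0]]
top [[504.0, 114.0], [618.0, 103.0], [508.0, 124.0], [619.0, 113.0], [509.0, 137.0], [620.0, 127.0]]
```

View pics/c9.png

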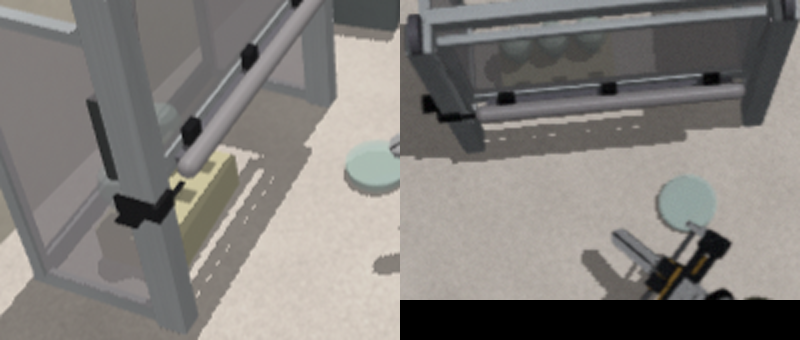

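Picture 12: in the side half, the rack is entirely behind the sash, with its near-right edge at (238,160–188). That is further in than the +22 mm prediction at (246,160). In the top half, three upright flasks show at (515,45), (552,42) and (590,38); the dish is in place and the gripper is clear. The sash clips are unchanged (z 0.250), so I'm handing in.

```bash
python3 -c "
from station import job;print(job.hand_in())"
```

```text
the job is handed in; nothing more can be done
None
```

I raised the sash to the pointer and slid the rack in under it. I handed the job in at about 35.6 s of the 72 s; no verdict was reported.

**How it was done:** Pointing straight down, the tool could neither push up under the rail nor reach behind the sash. I tipped it to about 24° below horizontal by driving it repeatedly against its reach limit high above the bench. The rail was then pushed up from below at about 5–7 N, let go, checked and raised a little more. The rack was pushed in along the bench at about 5–6 N and squared up on the way.

**Last checks:**
- **Sash:** its bottom edge is at about 0.217–0.220 m, and the pointer at about 0.217–0.219 m. One estimate of the edge disagreed at 0.2245 m; it depends strongly on the hood position I used. The sash did not move while the rack went in.
- **Rack:** its near wall is an estimated 22 mm or more behind the sash plane. That comes from where the finger stopped and agrees with the last picture. My colour-mask measurement failed once the rack was under the sash.
- **Flasks and dish:** all three flasks are upright, and the dish is in place.
- **Beaker, bottle and jar:** I did not re-measure these. The arm stayed clear of them, apart from crossing above the bottle and jar early on.
- **Robot:** it touches nothing, with force readings near zero.

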